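# Shake the suspensions on the bottle shaker

## Task

Someone left the bottle shaker's selector on: first switch it off (the open ring), then stand all the short amber medicine bottles upright in its tray, and lower the hold-down plate over the two pins until it lies flush on both collars. Then turn the selector to two dots and wind the timer clockwise as far as it goes, and leave everything else on the counter where it is.

Things in the scene. Friction and masses are not known exactly. Their poses are not given: they have to be found in the camera images.
- selector (a joint): the shaker's speed selector: the left of two black knobs on its front deck, seen from the robot. Rad, growing clockwise seen from above: 0 open ring (off), 0.70 one dot, 1.40 two dots, 2.10 three dots (each a row pointing outward); end stops 0.06 beyond. Let go, it snaps into the nearest of these four detents; about 0.05 N m turns it. Starts at one, two or three dots.
- selector_grip (a point): where the TCP goes to grip the selector, on its vertical axis: 4 mm below the top of its upright fin (42 mm long, 11 mm thick, 26 mm high) and 22 mm above its disc (48 mm across). x axis: along the fin towards the white pointer line, turning with the knob; at joint value 0 it stands 1.05 rad anticlockwise of the tray's x axis. z up.
- timer (a joint): the shaker's clockwork timer: the right knob, in a ring of ticks. Rad, growing clockwise seen from above as it is wound: starts at 0 to 0.5, stop at 4.0 (the broad tick). Needs several grips; it stays where it is left; 0.06 to 0.10 N m winds it. Above 3.75 counts as fully wound.
- timer_grip (a point): where the TCP goes to grip the timer, on its vertical axis: 4 mm below the top of its upright fin (46 mm long, 11 mm thick, 26 mm high) and 22 mm above its disc (54 mm across). x axis: along the fin towards the white pointer line, turning with the knob; at joint value 0 it lies along the tray's x axis. z up.
- shaker: the bottle shaker, a white casing fixed on the counter, 230 mm (x) by 330 mm (y), its control deck 55 mm high. Origin: on the counter under the tray centre, axes as the tray; the casing spans x -165 to +65 mm, y -165 to +165 mm.
- tray (a point): centre of the floor of the shaker's shallow tray, 72 mm above the counter. x: across the tray, away from the control deck; y: along the tray; z up. Inside 80 mm (x) by 228 mm (y), walls 14 mm high, 4 mm thick: room for four bottles in a row along y, 55 mm apart. Knob axes at x = -115 mm, y = +75 (selector) and -75 mm (timer).
- seat (a point): midpoint between the tops of the two collars, 77 mm above the tray floor, same axes as the tray. Collars 17 mm in diameter stand at y = +127 and -127 mm; their flat tops at this height carry the plate, and from each a locating pin 10 mm in diameter rises 30 mm, tapering over its upper 12 mm to 4 mm.
- plate: aluminium hold-down plate, 70 (x) by 292 (y) by 6 mm, about 300 g, holes 13 mm in diameter at y = +127 and -127 mm; black grip block on its middle, 14 mm thick (x), 70 mm long (y), its top 32 mm above the underside. Origin: centre of the underside; z up. Starts flat on the counter at the right, grip up. Fits either way round; seated, it clears the caps by 3 mm.
- bottle1: one of up to four identical medicine bottles (None when absent): amber glass with a paper label, round, body 47 mm in diameter and straight up to 50 mm, white screw cap 34 mm in diameter, 74 mm tall in all, about 130 g, standing on the counter at the left. Origin: centre of its underside; z up along the bottle.
- bottle2: one of up to four identical medicine bottles (None when absent): amber glass with a paper label, round, body 47 mm in diameter and straight up to 50 mm, white screw cap 34 mm in diameter, 74 mm tall in all, about 130 g, standing on the counter at the left. Origin: centre of its underside; z up along the bottle.
- bottle3: one of up to four identical medicine bottles (None when absent): amber glass with a paper label, round, body 47 mm in diameter and straight up to 50 mm, white screw cap 34 mm in diameter, 74 mm tall in all, about 130 g, standing on the counter at the left. Origin: centre of its underside; z up along the bottle.
- bottle4: one of up to four identical medicine bottles (None when absent): amber glass with a paper label, round, body 47 mm in diameter and straight up to 50 mm, white screw cap 34 mm in diameter, 74 mm tall in all, about 130 g, standing on the counter at the left. Origin: centre of its underside; z up along the bottle.
- stock1: tall amber stock bottle with a glass stopper, 58 mm in diameter, 150 mm tall, among the medicine bottles; not part of the job. Origin: centre of its underside.
- stock2: tall amber stock bottle with a glass stopper, 68 mm in diameter, 170 mm tall, behind on the left; not part of the job. Origin: centre of its underside.
- tub: closed white ointment tub, 68 mm in diameter, 59 mm tall, behind on the right; not part of the job. Origin: centre of its underside.
- mortar: white porcelain mortar, 110 mm across, 60 mm tall, far right beyond the plate; not part of the job. Origin: centre of its underside.
- pestle: white porcelain pestle, 125 mm long, lying behind on the left; not part of the job. Origin: on the counter under its middle.

How it is judged:
By the outcome, as a careful person would: the job done as asked, in the order asked, and still so for the second after the job is handed in, with the robot touching nothing.
Of bottle1, bottle2, bottle3, bottle4 only 2 to 4 are there at a start; the rules pass over those that are not, and their reading is None.
At some moment in a run one of bottle1, bottle2, bottle3, bottle4, plate may be knocked a few centimetres aside while the robot is not near it.
It also fails if it takes over 210 s, if anything falls off the work surface, if the arm or the gripper's body presses on something with over 40 N, if the wrist force passes 120 N, or if a joint passes its speed limit or range.

## Robot

A 6-joint arm with a two-finger parallel gripper is mounted at the origin on the work surface. World frame = base frame: x ahead of the robot, y to its left, z up, the work surface at z = 0. Lengths are in mm, angles in rad, forces in N, time in s.
With the tool pointing down it reaches from about 275 to 750 mm from the base axis. Payload 10.2 kg.
Tool frame: the origin (TCP) lies between the finger pads, 19 mm behind the fingertips; this is the grasp point; z points along the fingers, y is the line along which they close (so a half turn about z gives the same grasp; the last joint's range is limited). The gripper opens to 85 mm and grips with 20 to 120 N. Pads are 22 mm wide; open, the fingers measure 114 mm over their backs; the gripper's body (76 mm by 85 mm) begins 54 mm behind the grasp point. The pads swing forward as they close: fully open they stand 13 mm farther back than shut.
Start: joints at [-1.431, 0.313, 1.498, -0, 1.331, -0.223], TCP at [186.307, -490.837, 249.994] pointing down, gripper open.
Joint ranges: [-2.94, 2.94], [-0.97, 2.17], [0.19, 2.56], [-1.23, 4.37], [0.02, 3.11], [-2.88, 2.88]. Speed limits (rad/s): [2.39, 2.39, 3.01, 3.14, 3.14, 3.14].

## Interface

Orientations are given as a unit quaternion [w, x, y, z].
In Python, from rig import ctrl, capture, camera_info gives the robot as it stands.
- The arm moves only by the tool apply_moves, never from a script. Its argument "targets" is a list of rows, each a list of 3 entries, a list of its own where there are three numbers: the finger opening in mm, from 0 to 85.4, then the shift along the world's x, y, z in mm, then the turn, a rotation vector about the world's x, y, z in degrees. In form: [[grip, [dx, dy, dz], [rx, ry, rz]], ...]. A call has 1 to 20 rows; each row is the pose to reach, as a shift and turn from the pose commanded when the call began; what a row does not reach only later rows make up. A row lasts 1/10 s, in which the tool goes at most 50 mm and 8.59 degrees, less where a joint would pass 70% of its speed; a pose out of reach is approached as far as the arm can. A call with a gripper value outside its range is refused whole. The fingers move at their own pace and stop on an object; "squeeze" is the grip in N (left out, the last holds). Time passes only in rows, so rows that repeat a pose let the fingers close. It gives the time, the measured TCP pose, the force, the opening and the grip force at its end, in the units of the state.
- ctrl.sense(): the state, without advancing time (a new reading comes with each control period).
- capture(name): name is "side" or "top" or "wrist"; returns (picture, depth): 400x640x3 uint8, blue, green, red; 400x640 float32, mm along the optical axis (not along the pixel's ray), 0 where there is no reading.
- camera_info(name): a dict with "vfov" (degrees; the focal length in pixels is half the picture's height over the tangent of half this angle, whatever the lens; pixels are square), "cx", "cy" (the principal point, pixels), "extrinsics" (4x4, takes a point from camera to world coordinates). Camera axes: x right, y down, z forward; pixel columns grow to the right and rows downward; lengths in mm; the calibration is good to about 2 mm. A picture is of the moment at which its call begins: read the wrist's pose just before it. camera_info takes no time and is no camera call; for the wrist camera it gives the pose at the moment of the call.
- ctrl.finish_job(): hands the job in; it is judged then, once.
The state is a dict: "time_s": time; "joints": joint angles; "dq": joint speeds; "tau": joint torques, N m; "eef_pos": TCP position; "ee_rot": TCP orientation; "force": force on the tool from outside, world axes, zero at the start; "wrist_torque": the same for the moment, N m; "grip_width": opening from 0.0 (shut) to 1.0 (fully open); "grip_force": force on a finger pad.
Only numpy, scipy, OpenCV 4.12 (cv2) and the standard library are available. Lean on these libraries where they do the work, as an engineer would, in place of code of your own. Each camera call takes 0.05 s, during which the arm holds its last target. There are 200 camera calls.

## Working session

There is one attempt and no reset: what is moved stays moved. The work goes in short steps, Python scripts to look and compute and a tool call to move; the robot and the scene stay as the last step left them, time stands still between calls to the robot, and variables do not carry over. Pictures are saved under pics/ and viewed, at most 14 in all, crops included, and the job is handed in when it is done.

Besides the shell and the picture viewer there is one more tool, called as name(argument=value, ...) on one line, values as JSON. apply_moves: Moves the arm, as the interface text tells. Its arguments: {"type":"object","properties":{"targets":{"type":"array","items":{"type":"array"}},"squeeze":{"type":"number"}},"required":["targets"]}

```bash
ls; mkdir -p pics
cat > h.py <<'E'
import numpy as np, cv2
from rig import ctrl, capture, camera_info
def K(n):
    c=camera_info(n); f=200/np.tan(np.radians(c['vfov'])/2); return f,c['cx'],c['cy'],np.array(c['extrinsics'])
def plane(k,u,v,z):
    f,cx,cy,E=k; d=E[:3,:3]@np.array([(u-cx)/f,(v-cy)/f,1.]); o=E[:3,3]; return o+d*(z-o[2])/d[2]
def cloud(k,D):
    f,cx,cy,E=k; v,u=np.mgrid[0:D.shape[0],0:D.shape[1]]
    P=np.stack([(u-cx)/f*D,(v-cy)/f*D,D],-1); return P@E[:3,:3].T+E[:3,3]
def proj(k,P):
    f,cx,cy,E=k; p=E[:3,:3].T@(np.array(P)-E[:3,3]); return p[0]/p[2]*f+cx,p[1]/p[2]*f+cy
E
python3 - <<'E'
from h import *
for n in ['top','side','wrist']:
    k=K(n);p,d=capture(n); print(n,k[0],k[1],k[2],k[3].round(3).tolist(),(d>0).mean())
    cv2.imwrite(f'pics/{n}0.png',p); np.save(f'{n}0.npy',d)
print(ctrl.sense())
E
```

```text
pics
top 498.23105471383644 323.1568969372324 197.26104891678577 [[-0.02, -0.985, 0.171, 264.9], [-1.0, 0.018, -0.013, -46.318], [0.01, -0.171, -0.985, 1764.802], [0.0, 0.0, 0.0, 1.0]] 0.996234375
side 419.2592463144126 318.5774441091362 197.82568848722903 [[-0.995, -0.065, 0.081, 463.471], [-0.104, 0.701, -0.706, 722.117], [-0.011, -0.71, -0.704, 878.5], [0.0, 0.0, 0.0, 1.0]] 0.996015625
wrist 303.93891237167753 313.59547906328896 196.99596475856399 [[0.354, -0.895, -0.27, 255.574], [-0.935, -0.339, -0.102, -463.928], [-0.001, 0.289, -0.957, 374.211], [0.0, 0.0, 0.0, 1.0]] 0.99584375
{'time_s': 0.15, 'joints': array([-1.43142444e+00,  3.13328179e-01,  1.49822335e+00,  2.31140724e-06,
        1.33101470e+00, -2.23413153e-01]), 'dq': array([ 1.00351780e-03, -2.46997262e-03, -2.52654976e-03, -2.30400936e-06,
       -6.54458643e-04,  5.71256811e-04]), 'tau': array([ 1.67434813e-03, -4.12368250e+01, -2.59797317e+01, -1.65846432e-04,
        3.23378321e-03,  1.65257802e-05]), 'eef_pos': array([ 186.27078935, -490.66745955,  249.57786758]), 'ee_rot': array([-4.86307609e-04,  9.83593370e-01,  1.80399131e-01,  2.15704858e-05]), 'force': array([-1.10291906, -0.53925894, -0.06949854]), 'wrist_torque': array([ 0.03058632, -0.05291658,  0.00023516]), 'grip_force': 0.0, 'grip_width': 1.0028548990506692}
```

View pics/top0.png

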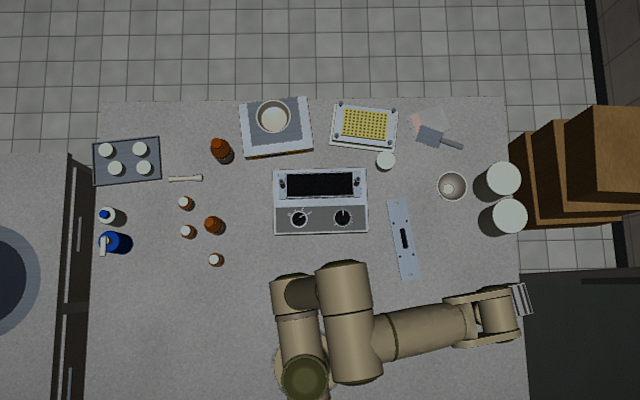

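View pics/side0.png

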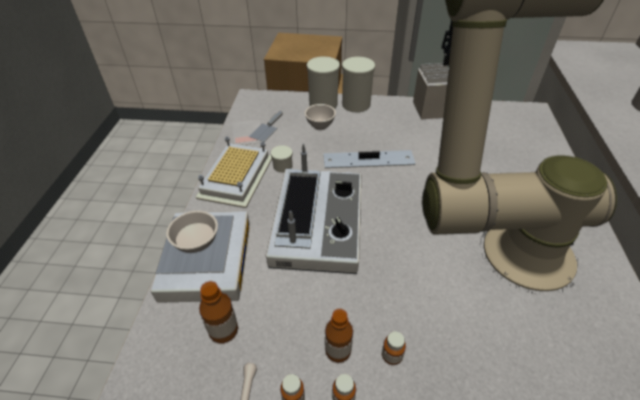

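The top view shows three short bottles, with caps at about (185,202), (188,231) and (215,259). Stock1 is at (214,225), the shaker spans (274–368, 168–234), its knobs are at (300,218) and (343,217), and the plate is at (403,240). The side view shows the same layout, with pins at (304,155) and (292,225).

Run:
```python
from h import *
k=K('top');p=cv2.imread('pics/top0.png');d=np.load('top0.npy');C=cloud(k,d)
H=C[...,2]
# caps: white blobs at height 60-85 left
hsv=cv2.cvtColor(p,cv2.COLOR_BGR2HSV)
m=((H>55)&(H<90)&(hsv[...,1]<90)&(hsv[...,2]>120)).astype(np.uint8); m[:,:165]=0;m[:,240:]=0;m[:190]=0
n,l,s,c=cv2.connectedComponentsWithStats(m)
for i in range(1,n):
    if s[i,4]>15: print('cap',c[i],s[i,4],np.median(H[l==i]),plane(k,*c[i],74))
# plate
m=((H>3)&(H<14)).astype(np.uint8);m[:,:380]=0;m[:,425:]=0;m[:190]=0;m[290:]=0
n,l,s,c=cv2.connectedComponentsWithStats(m);i=1+s[1:,4].argmax();print('plate',s[i],c[i])
P=C[l==i][:,:2];print(cv2.minAreaRect(P.astype(np.float32)),np.median(H[l==i]))
# casing, knobs heights
for u,v in [(285,226),(360,226),(300,218),(343,217),(320,185),(403,240),(280,184),(363,184)]: print(u,v,C[v,u].round(1))
m=((H>45)&(H<70)).astype(np.uint8);m[:,:265]=0;m[:,375:]=0;m[:160]=0;m[240:]=0
P=C[m>0][:,:2];print('deck',cv2.minAreaRect(P.astype(np.float32)))
m=((H>45)&(H<95)).astype(np.uint8);m[:,:265]=0;m[:,375:]=0;m[:160]=0;m[240:]=0
P=C[m>0][:,:2];print('case',cv2.minAreaRect(P.astype(np.float32)))
# dark tray
m=((hsv[...,2]<50)).astype(np.uint8);m[:,:280]=0;m[:,365:]=0;m[:165]=0;m[235:]=0
n,l,s,c=cv2.connectedComponentsWithStats(m)
for i in range(1,n):
    if s[i,4]>30: print('dark',s[i],c[i],cv2.minAreaRect(np.argwhere(l==i)[:,::-1].astype(np.float32)))
cv2.imwrite('pics/topz.png',cv2.resize(p[150:300,265:435],None,fx=4.5,fy=4,interpolation=cv2.INTER_CUBIC))
```

```text
cap [182.89855072 201.2173913 ] 69 72.93709941801035 [552.77026957 412.62590841  74.        ]
cap [184.94202899 230.28985507] 69 74.1553524877852 [452.50689539 402.9210357   74.        ]
cap [213.23287671 258.89041096] 73 73.1050380779759 [354.06350957 305.37522322  74.        ]
plate [ 381  197   44   92 1269] [403.28999212 240.50748621]
((406.79376220703125, -355.4541015625), (316.1564636230469, 122.09952545166016), 6.729686260223389) 6.753314099140425
285 226 [462.2  64.1  61.4]
360 226 [ 458.3 -194.3   52.5]
300 218 [485.   11.3  91. ]
343 217 [ 485.5 -134.3   92.1]
320 185 [601.9 -58.7  69. ]
403 240 [ 408.9 -344.6   30.4]
280 184 [591.9  74.  148.2]
363 184 [ 605.3 -209.3   55.9]
deck ((551.1455078125, -57.78523254394531), (230.962158203125, 329.9371032714844), 0.6527588963508606)
case ((551.1455078125, -57.78523254394531), (230.962158203125, 329.9371032714844), 0.6527588963508606)
dark [ 287  172   66   25 1438] [319.19819193 183.97148818] ((319.251953125, 183.93841552734375), (22.127988815307617, 65.21529388427734), 88.23760986328125)
dark [335 210  15  15 159] [341.98742138 217.66037736] ((342.0, 217.0), (14.0, 14.0), 90.0)
dark [293 213  12  13 119] [298.19327731 218.93277311] ((298.5, 219.0), (12.0, 11.0), 90.0)
```

View pics/topz.png

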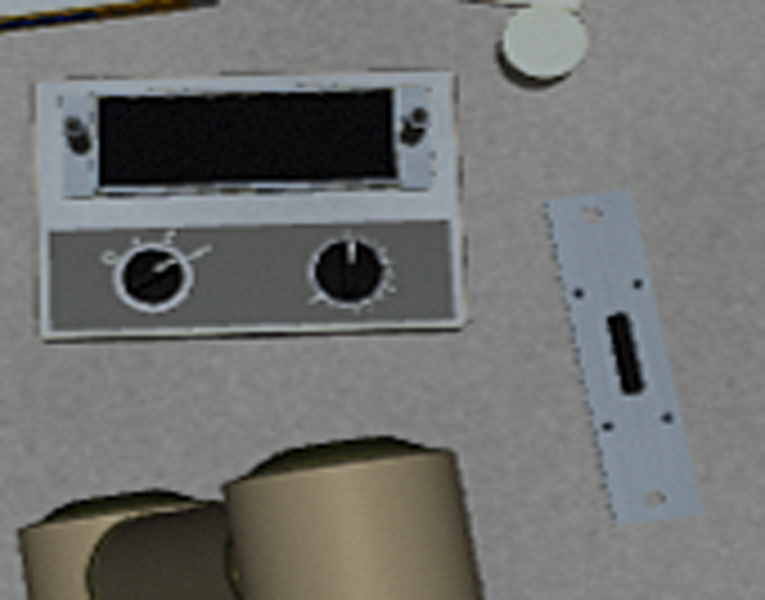

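The close-up shows the selector pointer at the third mark (three dots) and the timer pointer straight up (near 0). The tray axes are close to the world axes. Next I move the wrist camera over the shaker.

apply_moves(targets=[[60,[294,434,50],[0,0,-20.8]],[60,[294,434,50],[0,0,-20.8]],[60,[294,434,50],[0,0,-20.8]],[60,[294,434,50],[0,0,-20.8]],[60,[294,434,50],[0,0,-20.8]],[60,[294,434,50],[0,0,-20.8]],[60,[294,434,50],[0,0,-20.8]],[60,[294,434,50],[0,0,-20.8]],[60,[294,434,50],[0,0,-20.8]],[60,[294,434,50],[0,0,-20.8]],[60,[294,434,50],[0,0,-20.8]],[60,[294,434,50],[0,0,-20.8]],[60,[294,434,50],[0,0,-20.8]],[60,[294,434,50],[0,0,-20.8]],[60,[294,434,50],[0,0,-20.8]],[60,[294,434,50],[0,0,-20.8]],[60,[294,434,50],[0,0,-20.8]],[60,[294,434,50],[0,0,-20.8]]])

```text
time_s: 1.95
eef_pos: [480.2, -57.1, 300.1]
ee_rot: [0.0, 1.0, -0.0, 0.0]
force: [0.1, 1.2, 0.7]
grip_width: 0.702
grip_force: 0.0
```

Run:
```python
from h import *
k=K('wrist');p,d=capture('wrist');cv2.imwrite('pics/w1.png',p);np.savez('w1.npz',d=d,k=np.array(k[:3]),E=k[3])
s=ctrl.sense();print(s['time_s'],s['eef_pos'],s['ee_rot'],s['joints'],k[3][:3,3])
```

```text
2.0 [480.25282472 -57.01349001 300.01406102] [-3.83390186e-06  9.99999962e-01 -2.73733511e-04  1.35517503e-05] [-3.61026662e-01  1.87252444e-01  1.52825306e+00  1.69180834e-05
  1.42606450e+00  1.21031469e+00] [554.2997274  -56.53282219 424.72243175]
```

View pics/w1.png

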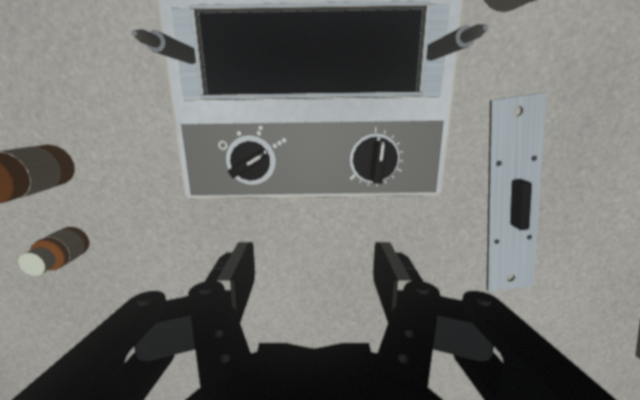

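The wrist view shows the selector at (250,159) pointing at three dots, the timer at (376,158), the pin tops at about (140,33) and (480,30), and the plate holes at (519,111) and (511,278). Next I measure these.

Run:
```python
from h import *
z=np.load('w1.npz');k=(*z['k'],z['E']);p=cv2.imread('pics/w1.png');d=z['d'];C=cloud(k,d);H=C[...,2]
def rect(m,w=None):
    n,l,s,c=cv2.connectedComponentsWithStats(m.astype(np.uint8));i=1+s[1:,4].argmax();P=C[l==i][:,:2]
    return cv2.minAreaRect(P.astype(np.float32)),np.median(H[l==i]),s[i,4],C[l==i].mean(0)
m=(H>48)&(H<65);m[:,:150]=0;m[:,480:]=0;m[200:]=0;print('deck',rect(m))
g=p.max(2)
m=(g<45);m[:,:170]=0;m[:,450:]=0;m[:2]=0;m[110:]=0
n,l,s,c=cv2.connectedComponentsWithStats(m.astype(np.uint8));i=1+s[1:,4].argmax()
ct=np.argwhere(l==i)[:,::-1].astype(np.float32);r=cv2.boxPoints(cv2.minAreaRect(ct));print('tray dark',r.round(1).tolist(),np.median(H[l==i]))
print(np.array([plane(k,*q,72)[:2] for q in r]).round(1).tolist())
for nm,(a,b) in dict(sel=(250,159),tim=(376,158)).items():
    fin=(H>80)&(H<105);w=np.zeros_like(fin);w[b-35:b+35,a-35:a+35]=1
    print(nm,'fin',rect(fin&w))
    disc=(H>62)&(H<105)
    # pointer white line within fin
    wh=(p.min(2)>110)&fin&w; q=np.argwhere(wh)[:,::-1]; 
    if len(q): 
        W=np.array([plane(k,*x,92)[:2] for x in q]);print('line',len(q),W.min(0),W.max(0),W.mean(0))
    ht=np.percentile(H[w.astype(bool)],[50,99]);print(ht)
# pins
for a,b in [(140,33),(480,30)]:
    w=H[b-15:b+25,a-25:a+40];i=np.unravel_index(w.argmax(),w.shape);print('pin',C[b-15+i[0],a-25+i[1]])
# plate
m=(H>3)&(H<12);m[:,:480]=0;m[300:]=0;m[:80]=0;m[:,560:]=0;print('plate',rect(m))
m=(H>20)&(H<40);m[:,:480]=0;m[300:]=0;m[:80]=0;m[:,560:]=0;print('block',rect(m))
cv2.imwrite('pics/w1z.png',cv2.resize(p[115:200,210:430],None,fx=3.6,fy=3.6,interpolation=cv2.INTER_CUBIC))
```

```text
deck (((525.798828125, -54.403656005859375), (167.44393920898438, 327.6146545410156), 0.7980188727378845), np.float64(55.9021886036756), np.int32(24496), array([511.26898814, -54.07539112,  55.95364   ]))
tray dark [[199.89999389648438, 13.0], [420.0, 9.600000381469727], [421.20001220703125, 89.80000305175781], [201.1999969482422, 93.19999694824219]] 72.9905390502579
[[644.9, 59.7], [647.7, -165.5], [570.3, -174.5], [567.1, 66.9]]
sel fin (((491.6245422363281, 19.660316467285156), (11.025252342224121, 41.98686599731445), 30.801891326904297), np.float64(92.24456634630792), np.int32(394), array([492.31601141,  18.86308849,  91.83626858]))
line 55 [487.65346537   2.37541839] [500.99225531  36.42022166] [496.463578    10.44616293]
[56.86661731 93.41156544]
tim fin (((493.56243896484375, -129.43264770507812), (11.105023384094238, 46.10038757324219), 86.56843566894531), np.float64(92.15161831818648), np.int32(483), array([ 494.3930739 , -128.55051225,   91.16622206]))
line 58 [ 496.35082535 -133.22855645] [ 514.94118637 -129.13883571] [ 505.60270779 -131.06345434]
[56.83240888 93.70128978]
pin [554.2997274  -56.53282219 424.72243175]
pin [554.2997274  -56.53282219 424.72243175]
plate (((421.76983642578125, -345.3739318847656), (292.43377685546875, 72.7298355102539), 8.327125549316406), np.float64(6.509428865271616), np.int32(8753), array([ 437.32826835, -341.35469579,    6.49523985]))
block (((422.44036865234375, -344.7162780761719), (69.93405151367188, 14.730766296386719), 8.552502632141113), np.float64(31.56842292454155), np.int32(739), array([ 424.03568544, -342.34509314,   29.7777266 ]))
```

View pics/w1z.png

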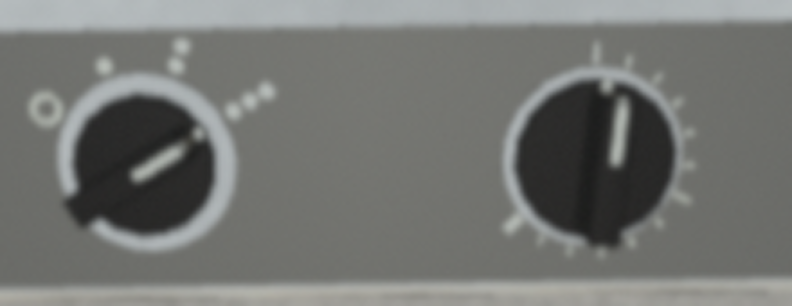

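The crop shows the selector pointer at three dots and the timer pointer a few degrees past its first tick. Next I cross-check the wrist calibration against the top and side cameras.

Run:
```python
from h import *
kt,ks=K('top'),K('side')
print('top knobs',plane(kt,298.2,218.9,72),plane(kt,342,217.66,72))
pt=cv2.imread('pics/top0.png');ps=cv2.imread('pics/side0.png');Ht=cloud(kt,np.load('top0.npy'))[...,2]
def blob(p,m,box,z,k,n_):
    w=np.zeros(m.shape,np.uint8);x0,y0,x1,y1=box;w[y0:y1,x0:x1]=m[y0:y1,x0:x1]
    n,l,s,c=cv2.connectedComponentsWithStats(w);i=1+s[1:,4].argmax();print(n_,c[i].round(1),s[i,4],plane(k,*c[i],z).round(1))
gt,gs=pt.max(2),ps.max(2)
blob(pt,gt<60,(390,220,415,260),30,kt,'block top')
blob(ps,gs<40,(350,145,390,165),30,ks,'block side')
blob(ps,gs<60,(328,218,358,240),75,ks,'sel side')
blob(ps,gs<60,(328,174,358,200),75,ks,'tim side')
blob(pt,gt<60,(285,170,357,200),72,kt,'tray top')
blob(ps,gs<45,(270,165,325,250),72,ks,'tray side')
# plate bright
m=((Ht>3)&(Ht<14));blob(pt,m,(380,190,425,290),6,kt,'plate top')
z=np.load('w1.npz');k=(*z['k'],z['E']);H=cloud(k,z['d'])[...,2];pw=cv2.imread('pics/w1.png')
blob(pw,(pw.max(2)<45),(190,3,440,100),72,k,'tray w')
blob(pw,(H>26)&(H<35),(490,170,540,235),32,k,'block w')
blob(pw,(H>3)&(H<40),(480,80,560,300),6,k,'plate w')
```

```text
top knobs [484.47753894  18.15589141  72.        ] [ 485.92749118 -131.83484257   72.        ]
block top [403.4 237.9] 88 [ 416.4 -346.3   30. ]
block side [368.9 155. ] 94 [ 421.  -337.3   30. ]
sel side [340.  229.5] 188 [490.4  24.4  75. ]
tim side [343.3 188.6] 213 [ 491.3 -126.1   75. ]
tray top [319.2 184. ] 1450 [604.9 -56.   72. ]
tray side [299.  203.1] 1369 [607.  -61.3  72. ]
plate top [403.3 240.5] 1269 [ 409.1 -349.7    6. ]
tray w [310.7  51.1] 16999 [609.2 -53.6  72. ]
block w [524.1 204.8] 598 [ 424.2 -342.8   32. ]
plate w [514.  188.7] 9681 [ 439.8 -342.5    6. ]
```

apply_moves(targets=[[45,[10,76,-60],[0,0,-59.3]],[45,[10,76,-60],[0,0,-59.3]],[45,[10,76,-60],[0,0,-59.3]],[45,[10,76,-60],[0,0,-59.3]],[45,[10,76,-140],[0,0,-59.3]],[45,[10,76,-140],[0,0,-59.3]],[45,[10,76,-140],[0,0,-59.3]],[45,[10,76,-140],[0,0,-59.3]],[45,[10,76,-140],[0,0,-59.3]],[45,[10,76,-140],[0,0,-59.3]]])

```text
time_s: 3.0
eef_pos: [490.7, 19.1, 160.7]
ee_rot: [-0.0, 0.87, -0.494, 0.001]
force: [0.4, -0.1, -0.6]
grip_width: 0.531
grip_force: 0.0
```

```bash
cat >> h.py <<'E'
def wshot(name):
    s=ctrl.sense();k=K('wrist');p,d=capture('wrist');cv2.imwrite(f'pics/{name}.png',p);return s,k,p,d,cloud(k,d)
E
python3 - <<'E'
from h import *
s,k,p,d,C=wshot('w2');H=C[...,2];print(s['time_s'],s['eef_pos'],s['joints'])
print('tcp px',proj(k,s['eef_pos']), 'grip point px',proj(k,[491,19.5,92]))
m=((H>86)&(H<100)).astype(np.uint8)
n,l,S,c=cv2.connectedComponentsWithStats(m)
for i in range(1,n):
    if S[i,4]>150: print(S[i],c[i],cv2.minAreaRect(C[l==i][:,:2].astype(np.float32)),np.median(H[l==i]))
E
```

```text
3.0 [490.65335329  19.08298902 160.6675201 ] [-2.00259514e-01  3.31234912e-01  1.72232790e+00  1.99552001e-05
  1.08654995e+00  2.40277905e+00]
tcp px (np.float64(314.93001908334816), np.float64(271.0362552748711)) grip point px (np.float64(313.9394080986525), np.float64(218.52218954788276))
[  73    0  232  218 3150] [169.69238095 119.44825397] ((605.9112548828125, -5.853675842285156), (88.14496612548828, 167.92971801757812), 0.7448732852935791) 86.84401865699526
[ 424    0   61   37 1186] [458.23440135  14.58010118] ((486.73626708984375, -129.10516357421875), (11.29581356048584, 34.447723388671875), 86.50062561035156) 92.18323540273236
[306 187  17  60 955] [313.85340314 216.11518325] ((491.0880432128906, 19.328929901123047), (10.95158863067627, 42.097694396972656), 30.58653450012207) 92.48453944064264
```

View pics/w2.png

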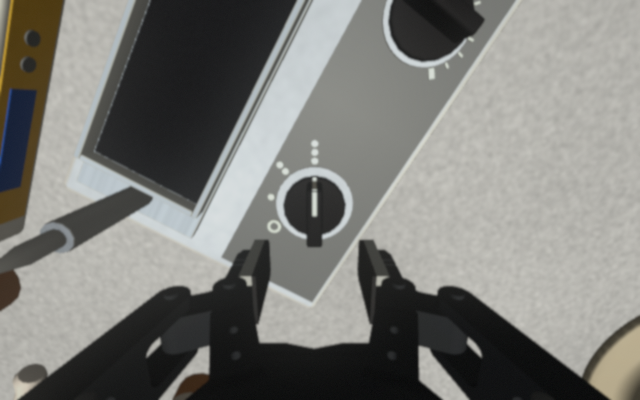

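The fin is centred between the fingers, with its centre at pixel (314,216). I descend and grip it.

apply_moves(targets=[[45,[1,0,-40],[0,0,0]],[45,[1,0,-71],[0,0,0]],[45,[1,0,-71],[0,0,0]],[5,[1,0,-71],[0,0,0]],[5,[1,0,-71],[0,0,0]],[5,[1,0,-71],[0,0,0]],[5,[1,0,-71],[0,0,0]],[5,[1,0,-71],[0,0,0]],[5,[1,0,-71],[0,0,0]]], squeeze=30)

```text
time_s: 3.95
eef_pos: [491.2, 18.4, 90.9]
ee_rot: [0.001, 0.869, -0.494, 0.001]
force: [-9.1, -5.9, 9.0]
grip_width: 0.118
grip_force: 32.7
```

apply_moves(targets=[[5,[0,0,1],[0,0,8]],[5,[0,0,1],[0,0,16]],[5,[0,0,1],[0,0,24]],[5,[0,0,1],[0,0,32]],[5,[0,0,1],[0,0,40]],[5,[0,0,1],[0,0,48]],[5,[0,0,1],[0,0,56]],[5,[0,0,1],[0,0,64]],[5,[0,0,1],[0,0,72]],[5,[0,0,1],[0,0,80]],[5,[0,0,1],[0,0,88]],[5,[0,0,1],[0,0,96]],[5,[0,0,1],[0,0,104]],[5,[0,0,1],[0,0,112]],[5,[0,0,1],[0,0,120]],[5,[0,0,1],[0,0,121]],[5,[0,0,1],[0,0,121]],[5,[0,0,1],[0,0,121]]])

```text
time_s: 5.75
eef_pos: [490.9, 20.8, 91.0]
ee_rot: [-0.001, 0.859, 0.513, 0.001]
force: [-1.8, 11.0, 1.9]
grip_width: 0.122
grip_force: 31.7
```

apply_moves(targets=[[45,[0,0,0],[0,0,-1]],[45,[0,0,0],[0,0,-1]],[45,[0,0,0],[0,0,-1]],[45,[0,0,0],[0,0,-1]],[45,[0,0,50],[0,0,-1]],[60,[0,0,100],[0,0,-1]],[80,[0,0,150],[0,0,5]],[80,[-40,260,240],[0,0,28.3]],[80,[-40,260,240],[0,0,28.3]],[80,[-40,260,240],[0,0,28.3]],[80,[-40,260,240],[0,0,28.3]],[80,[-40,260,240],[0,0,28.3]],[80,[-40,260,240],[0,0,28.3]],[80,[-40,260,240],[0,0,28.3]],[80,[-40,260,240],[0,0,28.3]],[80,[-40,260,240],[0,0,28.3]],[80,[-40,260,240],[0,0,28.3]]])

```text
time_s: 7.45
eef_pos: [451.6, 278.2, 329.7]
ee_rot: [-0.0, 0.708, 0.706, -0.0]
force: [-0.4, 0.1, 0.1]
grip_width: 0.939
grip_force: 0.0
```

Run:
```python
from h import *
s,k,p,d,C=wshot('w3');H=C[...,2];print(s['time_s'],s['eef_pos'],s['joints'],s['ee_rot'])
m=((H>66)&(H<80)).astype(np.uint8)
n,l,S,c=cv2.connectedComponentsWithStats(m)
for i in range(1,n):
    if S[i,4]>150: print(S[i],c[i],cv2.minEnclosingCircle(C[l==i][:,:2].astype(np.float32)),np.median(H[l==i]),plane(k,*c[i],74).round(1))
for lo,hi in[(110,140),(140,158),(158,180)]:
  m=((H>lo)&(H<hi)).astype(np.uint8)
  n,l,S,c=cv2.connectedComponentsWithStats(m)
  for i in range(1,n):
    if S[i,4]>100: print('tall',lo,S[i],C[l==i].mean(0).round(1),cv2.minEnclosingCircle(C[l==i][:,:2].astype(np.float32)))
t,dt=capture('top');cv2.imwrite('pics/top1.png',t);kt=K('top')
cv2.imwrite('pics/m3.png',np.vstack([cv2.resize(p,(480,300)),cv2.resize(t[150:300,150:430],(560,300))[:,:480]]))
```

```text
7.45 [451.56049516 278.19059724 329.71038562] [ 3.31130720e-01  2.82256966e-01  1.33273022e+00 -1.26867240e-04
  1.52728329e+00  3.32901004e-01] [-9.14750059e-05  7.07730387e-01  7.06482540e-01 -3.32427234e-04]
[390  30  31  33 794] [405.12720403  46.1813602 ] ((557.0734252929688, 416.2597961425781), 16.989412307739258) 74.63709281103982 [556.3 416.2  74. ]
[304  40  29  33 739] [317.88092016  56.08389716] ((457.04437255859375, 406.21710205078125), 16.994752883911133) 74.54406506511174 [457.1 406.1  74. ]
[225 128  28  28 603] [238.62852405 141.50248756] ((358.539794921875, 308.949951171875), 16.81332778930664) 74.46145430531726 [359.1 309.4  74. ]
[507 131  43  52 381] [517.88976378 152.60104987] ((730.5023193359375, 288.68084716796875), 33.93133544921875) 72.97666335868604 [707.9 294.7  74. ]
[ 526  224  114  115 6081] [574.95066601 262.79904621] ((828.6885986328125, 114.48795318603516), 103.17208862304688) 75.92770144615997 [817.6 140.   74. ]
[383 292  24  64 458] [391.86899563 311.82969432] ((567.2489013671875, 32.38685989379883), 57.15304183959961) 72.70923311351777 [567.   59.
[... 670 characters left out ...]
314163208008)
tall 110 [ 565  266   75   82 2107] [826.1  92.7 120.3] ((838.2229614257812, 101.40845489501953), 60.8033561706543)
tall 110 [   0  326   41   49 1102] [ 55.4  41.1 124.8] ((46.51940155029297, 41.02204513549805), 32.812652587890625)
tall 140 [321 134  31  31 743] [474.4 310.5 150.5] ((474.6141662597656, 310.0242919921875), 15.122304916381836)
tall 140 [567 151  42  41 568] [722.7 290.4 151. ] ((734.8451538085938, 287.4456787109375), 21.334762573242188)
tall 140 [  0 354  21  34 404] [ 61.9  29.1 148.1] ((58.23727035522461, 31.153553009033203), 19.165050506591797)
tall 158 [ 580  156   50   38 1475] [731.3 288.2 169. ] ((734.8329467773438, 287.3655700683594), 18.720046997070312)
```

View pics/m3.png

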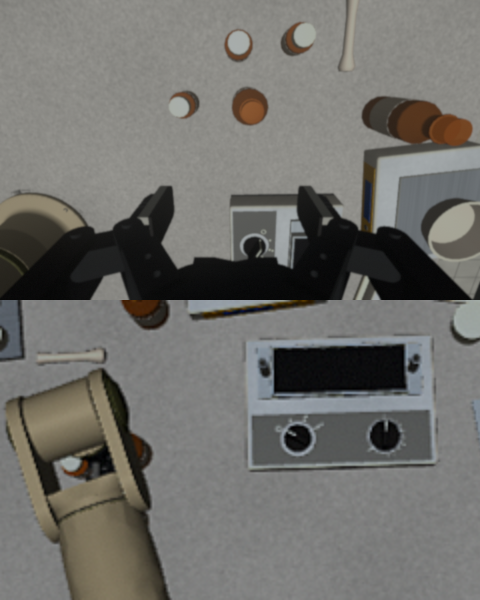

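The wrist view shows three short bottles and stock1, and the top crop shows the selector pointing at the open ring. I go for the far bottle at (557,416).

apply_moves(targets=[[64,[106,137,-20],[0,0,0]],[64,[106,137,-20],[0,0,0]],[64,[106,137,-20],[0,0,0]],[64,[106,137,-20],[0,0,0]],[64,[106,137,-70],[0,0,0]],[64,[106,137,-120],[0,0,0]],[64,[106,137,-170],[0,0,0]],[64,[106,137,-200],[0,0,0]],[64,[106,137,-200],[0,0,0]]])

```text
time_s: 8.45
eef_pos: [555.8, 414.7, 124.9]
ee_rot: [-0.001, 0.707, 0.707, -0.004]
force: [-0.5, 0.0, 0.4]
grip_width: 0.747
grip_force: 0.0
```

```bash
cat >> h.py <<'E'
def caps(C,k,lo=66,hi=82):
    H=C[...,2];n,l,S,c=cv2.connectedComponentsWithStats(((H>lo)&(H<hi)).astype(np.uint8))
    for i in range(1,n):
        if S[i,4]>150:
            o,r=cv2.minEnclosingCircle(C[l==i][:,:2].astype(np.float32))
            if 14<r<20: print('cap',np.round(o,1),round(r,1),np.median(H[l==i]).round(1),c[i].round())
E
python3 - <<'E'
from h import *
s,k,p,d,C=wshot('w4');print(s['eef_pos'],proj(k,s['eef_pos']));caps(C,k)
E
```

```text
[555.75242865 414.70038628 124.92448508] (np.float64(313.0987146129182), np.float64(272.7302557237087))
cap [557.  416.4] 17.1 74.6 [316. 224.]
cap [457.5 405.8] 17.6 74.5 [161. 239.]
cap [357.  310.8] 17.6 74.2 [ 41. 354.]
```

apply_moves(targets=[[64,[0,0,-45],[0,0,0]],[64,[0,0,-90],[0,0,0]],[64,[0,0,-92],[0,0,0]],[64,[0,0,-92],[0,0,0]],[38,[0,0,-92],[0,0,0]],[38,[0,0,-92],[0,0,0]],[38,[0,0,-92],[0,0,0]],[38,[0,0,-92],[0,0,0]],[38,[0,0,-92],[0,0,0]],[38,[0,0,-60],[0,0,0]],[38,[0,0,-20],[0,0,0]],[38,[0,0,20],[0,0,0]],[38,[0,0,60],[0,0,0]],[38,[0,0,100],[0,0,0]],[38,[0,0,120],[0,0,0]]], squeeze=35)

```text
time_s: 10.0
eef_pos: [557.8, 416.5, 257.2]
ee_rot: [0.001, 0.707, 0.707, 0.004]
force: [-0.6, -0.8, -2.2]
grip_width: 0.538
grip_force: 36.9
```

apply_moves(targets=[[38,[51,-525,5],[0,0,0]],[38,[51,-525,5],[0,0,0]],[38,[51,-525,5],[0,0,0]],[38,[51,-525,5],[0,0,0]],[38,[51,-525,5],[0,0,0]],[38,[51,-525,5],[0,0,0]],[38,[51,-525,5],[0,0,0]],[38,[51,-525,5],[0,0,0]],[38,[51,-525,5],[0,0,0]],[38,[51,-525,5],[0,0,0]],[38,[51,-525,5],[0,0,0]],[38,[51,-525,5],[0,0,0]],[38,[51,-525,5],[0,0,0]],[38,[51,-525,5],[0,0,0]],[38,[51,-525,5],[0,0,0]]])

```text
time_s: 11.5
eef_pos: [608.4, -107.6, 255.8]
ee_rot: [0.0, 0.707, 0.708, 0.0]
force: [0.3, -0.2, -2.1]
grip_width: 0.534
grip_force: 36.8
```

Run:
```python
from h import *
s,k,p,d,C=wshot('w5');print(s['eef_pos'],s['grip_width']);H=C[...,2]
```

```text
[ 608.38109928 -107.6345032   255.76027658] 0.534438980865945
```

View pics/w5.png

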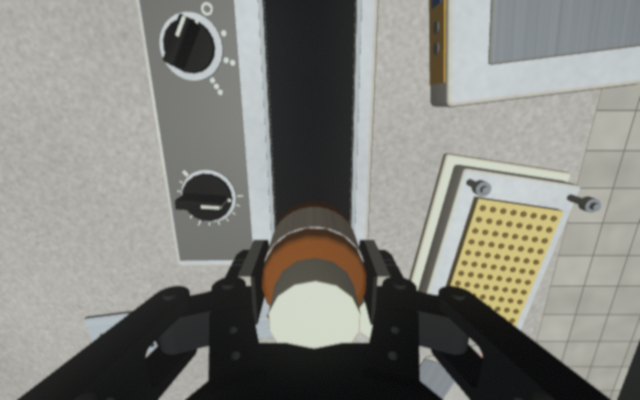

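The bottle hangs upright over the tray, whose dark floor spans columns 267–357. The selector points at the ring. I lower it and release.

apply_moves(targets=[[38,[0,-1,-40],[0,0,0]],[38,[0,-1,-80],[0,0,0]],[38,[0,-1,-115],[0,0,0]],[38,[0,-1,-130],[0,0,0]],[38,[0,-1,-138],[0,0,0]],[38,[0,-1,-143],[0,0,0]],[38,[0,-1,-143],[0,0,0]],[38,[0,-1,-143],[0,0,0]]])

```text
time_s: 12.35
eef_pos: [608.8, -109.5, 114.4]
ee_rot: [0.001, 0.707, 0.707, 0.0]
force: [-5.1, 1.4, 6.9]
grip_width: 0.536
grip_force: 37.6
```

apply_moves(targets=[[62,[0,0,1],[0,0,0]],[62,[0,0,1],[0,0,0]],[62,[0,0,1],[0,0,0]],[62,[0,0,1],[0,0,0]],[62,[0,0,40],[0,0,0]],[62,[0,0,80],[0,0,0]],[62,[0,0,120],[0,0,0]],[62,[-151,515,140],[0,0,0]],[62,[-151,515,140],[0,0,0]],[62,[-151,515,140],[0,0,0]],[62,[-151,515,140],[0,0,0]],[62,[-151,515,140],[0,0,0]],[62,[-151,515,140],[0,0,0]],[62,[-151,515,140],[0,0,0]],[62,[-151,515,140],[0,0,0]],[62,[-151,515,140],[0,0,0]],[62,[-151,515,140],[0,0,0]],[62,[-151,515,140],[0,0,0]],[62,[-151,515,140],[0,0,0]],[62,[-151,515,140],[0,0,0]]])

```text
time_s: 14.35
eef_pos: [457.0, 405.5, 251.7]
ee_rot: [0.0, 0.707, 0.707, -0.0]
force: [-0.6, -0.5, -0.5]
grip_width: 0.727
grip_force: 0.0
```

Run:
```python
from h import *
s,k,p,d,C=wshot('w6');print(s['time_s'],s['eef_pos'],s['grip_width']);caps(C,k)
t,dt=capture('top');kt=K('top');caps(cloud(kt,dt),kt,130,160);Ct=cloud(kt,dt);print(Ct[170:200,325:350,2].max())
cv2.imwrite('pics/top2.png',t)
```

```text
14.35 [457.04696568 405.45615274 251.70377567] 0.7271035533846476
cap [457.  406.7] 16.9 74.7 [313. 179.]
1764.802266982566
```

apply_moves(targets=[[62,[0,1,-50],[0,0,0]],[62,[0,1,-100],[0,0,0]],[62,[0,1,-150],[0,0,0]],[62,[0,1,-190],[0,0,0]],[62,[0,1,-214],[0,0,0]],[62,[0,1,-214],[0,0,0]],[62,[0,1,-214],[0,0,0]],[38,[0,1,-214],[0,0,0]],[38,[0,1,-214],[0,0,0]],[38,[0,1,-214],[0,0,0]],[38,[0,1,-214],[0,0,0]],[38,[0,1,-214],[0,0,0]],[38,[0,1,-170],[0,0,0]],[38,[0,1,-120],[0,0,0]],[38,[0,1,-70],[0,0,0]],[38,[0,1,-20],[0,0,0]],[38,[0,1,5],[0,0,0]],[38,[0,1,5],[0,0,0]]])

```text
time_s: 16.25
eef_pos: [458.2, 406.7, 262.3]
ee_rot: [0.001, 0.707, 0.707, 0.004]
force: [1.0, -0.4, -1.7]
grip_width: 0.538
grip_force: 37.2
```

apply_moves(targets=[[38,[150,-460,0],[0,0,0]],[38,[150,-460,0],[0,0,0]],[38,[150,-460,0],[0,0,0]],[38,[150,-460,0],[0,0,0]],[38,[150,-460,0],[0,0,0]],[38,[150,-460,0],[0,0,0]],[38,[150,-460,0],[0,0,0]],[38,[150,-460,0],[0,0,0]],[38,[150,-460,0],[0,0,0]],[38,[150,-460,0],[0,0,0]],[38,[150,-460,0],[0,0,0]],[38,[150,-460,0],[0,0,0]],[38,[150,-460,0],[0,0,0]],[38,[150,-460,0],[0,0,0]]])

```text
time_s: 17.65
eef_pos: [607.1, -52.6, 257.0]
ee_rot: [-0.0, 0.707, 0.708, 0.0]
force: [-0.6, 0.1, -1.6]
grip_width: 0.538
grip_force: 37.1
```

apply_moves(targets=[[38,[0,0,-40],[0,0,0]],[38,[0,0,-80],[0,0,0]],[38,[0,0,-115],[0,0,0]],[38,[0,0,-130],[0,0,0]],[38,[0,0,-138],[0,0,0]],[38,[0,0,-143],[0,0,0]],[38,[0,0,-143],[0,0,0]],[38,[0,0,-143],[0,0,0]]])

```text
time_s: 18.45
eef_pos: [607.8, -53.8, 115.1]
ee_rot: [0.001, 0.707, 0.707, 0.0]
force: [0.0, 0.2, -1.1]
grip_width: 0.537
grip_force: 37.1
```

apply_moves(targets=[[38,[0,0,-3],[0,0,0]],[38,[0,0,-3],[0,0,0]],[62,[0,0,-2],[0,0,0]],[62,[0,0,-2],[0,0,0]],[62,[0,0,-2],[0,0,0]],[62,[0,0,-2],[0,0,0]],[62,[0,0,40],[0,0,0]],[62,[0,0,80],[0,0,0]],[62,[0,0,120],[0,0,0]],[62,[-249,364,140],[0,0,0]],[62,[-249,364,140],[0,0,0]],[62,[-249,364,140],[0,0,0]],[62,[-249,364,140],[0,0,0]],[62,[-249,364,140],[0,0,0]],[62,[-249,364,140],[0,0,0]],[62,[-249,364,140],[0,0,0]],[62,[-249,364,140],[0,0,0]],[62,[-249,364,140],[0,0,0]],[62,[-249,364,140],[0,0,0]],[62,[-249,364,140],[0,0,0]]])

```text
time_s: 20.45
eef_pos: [358.0, 310.5, 254.0]
ee_rot: [0.0, 0.707, 0.708, 0.0]
force: [0.1, 0.1, -0.9]
grip_width: 0.726
grip_force: 0.0
```

Run:
```python
from h import *
s,k,p,d,C=wshot('w7');print(s['time_s'],s['eef_pos'],s['grip_width']);caps(C,k)
t,dt=capture('top');kt=K('top');Ct=cloud(kt,dt);H=Ct[...,2]
n,l,S,c=cv2.connectedComponentsWithStats(((H>135)&(H<170)).astype(np.uint8))
for i in range(1,n):
    if S[i,4]>20 and S[i,4]<200: print(S[i],Ct[l==i].mean(0).round(1))
```

```text
20.45 [358.03679818 310.46678615 254.03390687] 0.7255764803351885
cap [358.2 308.7] 17.0 74.6 [313. 181.]
[211 139  13  12  83] [725.2 278.2 160.3]
[332 175  10  10  83] [ 604.  -113.8  144.4]
[315 176  11  10  81] [602.  -58.2 145.2]
[205 218  10  10  77] [469.  304.7 148. ]
[103 236  10  20  77] [406.3 628.8 157.6]
[604 268  10  10  61] [ 280.3 -979.1  151.6]
[594 278   8   7  44] [ 255.4 -942.7  152.5]
[289 349  19   9  23] [ 57.8  19.9 150.6]
```

apply_moves(targets=[[62,[0,-2,-50],[0,0,0]],[62,[0,-2,-100],[0,0,0]],[62,[0,-2,-150],[0,0,0]],[62,[0,-2,-190],[0,0,0]],[62,[0,-2,-214],[0,0,0]],[62,[0,-2,-214],[0,0,0]],[62,[0,-2,-214],[0,0,0]],[38,[0,-2,-214],[0,0,0]],[38,[0,-2,-214],[0,0,0]],[38,[0,-2,-214],[0,0,0]],[38,[0,-2,-214],[0,0,0]],[38,[0,-2,-214],[0,0,0]],[38,[0,-2,-170],[0,0,0]],[38,[0,-2,-120],[0,0,0]],[38,[0,-2,-70],[0,0,0]],[38,[0,-2,-20],[0,0,0]],[38,[0,-2,5],[0,0,0]],[38,[0,-2,5],[0,0,0]]])

```text
time_s: 22.35
eef_pos: [359.3, 308.7, 263.5]
ee_rot: [0.001, 0.707, 0.707, 0.004]
force: [-1.2, -0.8, -2.8]
grip_width: 0.538
grip_force: 37.0
```

apply_moves(targets=[[38,[249,-308,0],[0,0,0]],[38,[249,-308,0],[0,0,0]],[38,[249,-308,0],[0,0,0]],[38,[249,-308,0],[0,0,0]],[38,[249,-308,0],[0,0,0]],[38,[249,-308,0],[0,0,0]],[38,[249,-308,0],[0,0,0]],[38,[249,-308,0],[0,0,0]],[38,[249,-308,0],[0,0,0]],[38,[249,-308,0],[0,0,0]],[38,[249,-308,0],[0,0,0]],[38,[249,-308,0],[0,0,0]],[38,[249,-308,0],[0,0,0]],[38,[249,-308,0],[0,0,0]]])

```text
time_s: 23.75
eef_pos: [607.1, 0.7, 259.3]
ee_rot: [0.0, 0.707, 0.707, 0.0]
force: [0.2, 1.2, -1.1]
grip_width: 0.533
grip_force: 37.0
```

apply_moves(targets=[[38,[0,1,-40],[0,0,0]],[38,[0,1,-80],[0,0,0]],[38,[0,1,-115],[0,0,0]],[38,[0,1,-132],[0,0,0]],[38,[0,1,-140],[0,0,0]],[38,[0,1,-147],[0,0,0]],[38,[0,1,-147],[0,0,0]],[38,[0,1,-147],[0,0,0]]])

```text
time_s: 24.55
eef_pos: [608.0, 1.1, 113.6]
ee_rot: [0.001, 0.707, 0.707, 0.001]
force: [-1.7, 0.5, 5.5]
grip_width: 0.536
grip_force: 37.9
```

apply_moves(targets=[[62,[0,0,0],[0,0,0]],[62,[0,0,0],[0,0,0]],[62,[0,0,0],[0,0,0]],[62,[0,0,0],[0,0,0]],[62,[0,0,40],[0,0,0]],[62,[0,0,80],[0,0,0]],[62,[0,0,110],[0,0,0]],[62,[-1,-55,110],[0,0,0.7]],[62,[-1,-55,110],[0,0,0.7]],[62,[-1,-55,110],[0,0,0.7]],[62,[-1,-55,110],[0,0,0.7]],[62,[-1,-55,110],[0,0,0.7]],[62,[-1,-55,110],[0,0,0.7]]])

```text
time_s: 25.85
eef_pos: [606.3, -52.9, 221.8]
ee_rot: [-0.0, 0.702, 0.712, -0.0]
force: [0.8, -0.2, -0.1]
grip_width: 0.723
grip_force: 0.0
```

```bash
cat >> h.py <<'E'
def pins(C,lo=160,hi=195):
    H=C[...,2];n,l,S,c=cv2.connectedComponentsWithStats(((H>lo)&(H<hi)).astype(np.uint8))
    for i in range(1,n):
        if S[i,4]>15: P=C[l==i];q=P[P[:,2]>P[:,2].max()-2];print('blob',S[i],P.mean(0).round(1),'top',q.mean(0).round(1),len(q))
E
python3 - <<'E'
from h import *
s,k,p,d,C=wshot('w8');print(s['time_s'],s['eef_pos'],s['ee_rot']);pins(C)
np.savez('w8.npz',d=d,k=np.array(k[:3]),E=k[3])
print('pin px guess',proj(k,[605.6,73,179]))
E
```

```text
25.85 [606.31408211 -52.94331051 221.82076595] [-1.81112652e-04  7.02465126e-01  7.11718141e-01 -4.37301653e-05]
blob [304   0  19  14 211] [604.8  70.4 168.6] top [604.3  70.7 175.6] 9
pin px guess (np.float64(314.7727976707152), np.float64(-7.474988128835179))
```

View pics/w8.png

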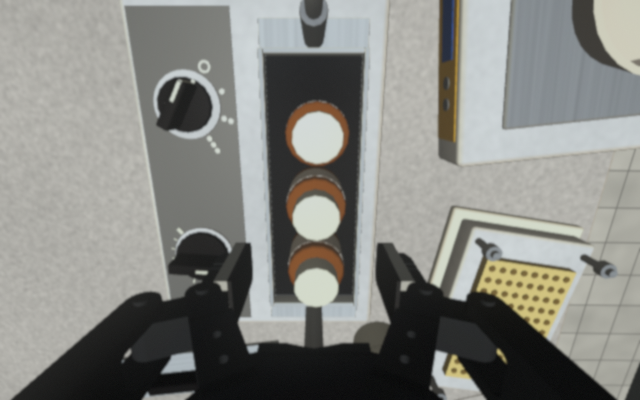

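Three bottles stand upright in a row in the tray (caps at (318,138), (317,217) and (316,287)). The +y pin top is cut off at (314,0), so I shift to see both pins.

apply_moves(targets=[[62,[0,50,0],[0,0,0]],[62,[0,50,0],[0,0,0]],[62,[0,50,0],[0,0,0]],[62,[0,50,0],[0,0,0]]])

```text
time_s: 26.3
eef_pos: [606.4, -4.2, 222.0]
ee_rot: [0.0, 0.703, 0.711, -0.0]
force: [0.2, 0.1, 1.0]
grip_width: 0.725
grip_force: 0.0
```

Run:
```python
from h import *
s,k,p,d,C=wshot('w9');print(s['time_s'],s['eef_pos'],s['ee_rot']);pins(C)
g=p[0:120,270:360];cv2.imwrite('pics/w9z.png',cv2.resize(g,None,fx=5,fy=5,interpolation=cv2.INTER_CUBIC))
np.savez('w9.npz',d=d,k=np.array(k[:3]),E=k[3])
```

```text
26.3 [606.36555232  -4.20173323 221.99056457] [ 1.04674143e-04  7.02859168e-01  7.11329020e-01 -6.14171816e-05]
blob [303  89  18  19 251] [604.8  73.8 174.2] top [604.7  73.9 179.8] 47
```

apply_moves(targets=[[62,[0,-254,0],[0,0,0]],[62,[0,-254,0],[0,0,0]],[62,[0,-254,0],[0,0,0]],[62,[0,-254,0],[0,0,0]],[62,[0,-254,0],[0,0,0]],[62,[0,-254,0],[0,0,0]],[62,[0,-254,0],[0,0,0]],[62,[0,-254,0],[0,0,0]],[62,[0,-254,0],[0,0,0]]])

```text
time_s: 27.25
eef_pos: [606.5, -256.6, 222.3]
ee_rot: [0.0, 0.702, 0.712, 0.0]
force: [0.9, 0.8, -0.7]
grip_width: 0.729
grip_force: 0.0
```

Run:
```python
from h import *
s,k,p,d,C=wshot('w10');print(s['time_s'],s['eef_pos'],s['ee_rot']);pins(C)
a=cv2.imread('pics/w9z.png');b=cv2.resize(p[0:120,270:360],None,fx=5,fy=5,interpolation=cv2.INTER_CUBIC)
cv2.imwrite('pics/m10.png',np.hstack([a[:590,:395],b[:590,:395]]))
np.savez('w10.npz',d=d,k=np.array(k[:3]),E=k[3])
H=C[...,2];m=(H>3)&(H<12);print('plate',(m.sum()))
for nm,lo,hi in[('block',24,36)]:
    n,l,S,c=cv2.connectedComponentsWithStats(((H>lo)&(H<hi)).astype(np.uint8))
    for i in range(1,n):
        if S[i,4]>300: print(nm,S[i],cv2.minAreaRect(C[l==i][:,:2].astype(np.float32)))
```

```text
27.25 [ 606.53399149 -256.6250159   222.27897549] [5.92666793e-05 7.02329617e-01 7.11851880e-01 8.02581727e-05]
blob [309  92  18  19 244] [ 607.9 -180.1  174.3] top [ 608.1 -180.1  179.5] 60
plate 12060
block [ 434   15   72  217 1266] ((761.4702758789062, -208.5296630859375), (217.25527954101562, 2.778005599975586), 81.34608459472656)
block [121 240  63  20 786] ((421.4650573730469, -344.6746826171875), (70.69245147705078, 14.145914077758789), 8.049263954162598)
```

View pics/m10.png

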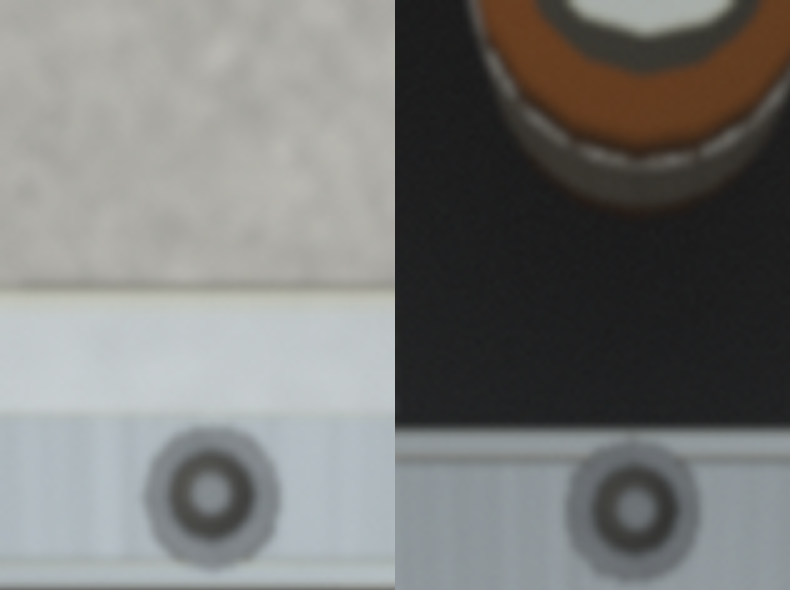

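Both pins measure cleanly: (604.7,73.9) and (608.1,-180.1), tops at 179.6, with each pin concentric on its collar. Next I hover over the plate.

apply_moves(targets=[[45,[-185,-88,0],[0,0,-82.6]],[45,[-185,-88,0],[0,0,-82.6]],[45,[-185,-88,0],[0,0,-82.6]],[45,[-185,-88,0],[0,0,-82.6]],[45,[-185,-88,0],[0,0,-82.6]],[45,[-185,-88,0],[0,0,-82.6]],[45,[-185,-88,-72],[0,0,-82.6]],[45,[-185,-88,-72],[0,0,-82.6]],[45,[-185,-88,-72],[0,0,-82.6]],[45,[-185,-88,-72],[0,0,-82.6]],[45,[-185,-88,-72],[0,0,-82.6]],[45,[-185,-88,-72],[0,0,-82.6]],[45,[-185,-88,-72],[0,0,-82.6]]])

```text
time_s: 28.6
eef_pos: [421.5, -345.6, 150.3]
ee_rot: [0.0, 0.997, 0.072, 0.0]
force: [0.6, 0.4, -0.7]
grip_width: 0.525
grip_force: 0.0
```

```bash
cat >> h.py <<'E'
def rects(C,lo,hi,mn=300,mx=1e9):
    H=C[...,2];n,l,S,c=cv2.connectedComponentsWithStats(((H>lo)&(H<hi)).astype(np.uint8))
    for i in range(1,n):
        if mn<S[i,4]<mx: print(S[i],cv2.minAreaRect(C[l==i][:,:2].astype(np.float32)),np.median(H[l==i]).round(1))
E
python3 - <<'E'
from h import *
s,k,p,d,C=wshot('w11');print(s['time_s'],s['eef_pos'],s['ee_rot']);rects(C,28,36);rects(C,3,12,2000)
E
```

```text
28.6 [ 421.50994088 -345.61799737  150.25593831] [1.91597334e-04 9.97426316e-01 7.16985708e-02 1.52548880e-04]
[157   0   9 148 751] ((498.2620544433594, -219.5758514404297), (104.29772186279297, 2.6091275215148926), 0.27908432483673096) 32.1
[577   2  63  55 751] ((573.1715087890625, -542.7865600585938), (15.426105499267578, 50.11040496826172), 49.21164321899414) 31.4
[ 306  156   17   80 1297] ((421.97698974609375, -345.3656921386719), (69.28468322753906, 13.464035987854004), 8.651726722717285) 32.3
[  269     9    90   315 22839] ((421.33740234375, -345.6805725097656), (292.6111755371094, 70.19313049316406), 8.389656066894531) 6.6
```

View pics/w11.png

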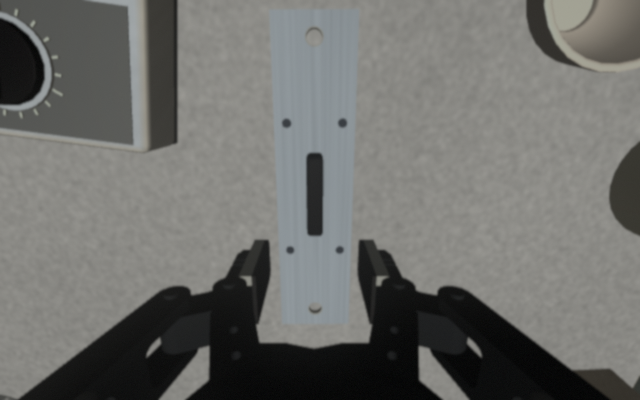

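The plate lies square under the gripper, with the block at (314,195) and holes at (314,36) and (315,308). I grip it.

apply_moves(targets=[[45,[0,0,-45],[0,0,0.2]],[45,[0,0,-90],[0,0,0.2]],[45,[0,0,-115],[0,0,0.2]],[45,[0,0,-120],[0,0,0.2]],[45,[0,0,-120],[0,0,0.2]],[8,[0,0,-120],[0,0,0.2]],[8,[0,0,-120],[0,0,0.2]],[8,[0,0,-120],[0,0,0.2]],[8,[0,0,-120],[0,0,0.2]],[8,[0,0,-120],[0,0,0.2]],[8,[0,0,-120],[0,0,0.2]]], squeeze=60)

```text
time_s: 29.75
eef_pos: [421.9, -346.5, 31.7]
ee_rot: [0.001, 0.997, 0.072, 0.001]
force: [-1.0, 0.1, 6.9]
grip_width: 0.148
grip_force: 60.2
```

apply_moves(targets=[[8,[0,0,30],[0,0,0]],[8,[0,0,70],[0,0,0]],[8,[0,0,120],[0,0,0]],[8,[0,0,170],[0,0,0]],[8,[0,0,210],[0,0,0]],[8,[0,0,220],[0,0,0]],[8,[0,0,220],[0,0,0]],[8,[0,0,220],[0,0,0]],[8,[0,0,220],[0,0,0]]])

```text
time_s: 30.65
eef_pos: [420.8, -345.3, 247.8]
ee_rot: [-0.002, 0.997, 0.072, -0.001]
force: [-0.5, -0.6, -4.1]
grip_width: 0.147
grip_force: 59.5
```

```bash
cat >> h.py <<'E'
def held(s,k,p,C):
    from scipy.spatial.transform import Rotation as R
    q=s['ee_rot'];M=R.from_quat([q[1],q[2],q[3],q[0]]).as_matrix();T=(C-s['eef_pos'])@M  # tool coords
    m=((T[...,2]>5)&(T[...,2]<45)&(np.abs(T[...,1])<42)&(T[...,0]>45)&(T[...,0]<150)).astype(np.uint8)
    n,l,S,c=cv2.connectedComponentsWithStats(m);i=1+S[1:,4].argmax();P=T[l==i]
    A=np.c_[P[:,:2],np.ones(len(P))];co=np.linalg.lstsq(A,P[:,2],rcond=None)[0];print('top plane: slopes',co[:2].round(4),'z at 0',co[2].round(2),'n',len(P))
    print('rect tool xy',cv2.minAreaRect(P[:,:2].astype(np.float32)),'x max',P[:,0].max())
    # hole: pixels inside convex hull but not plate
    h=cv2.convexHull(np.argwhere(l==i)[:,::-1].astype(np.int32));f=cv2.fillConvexPoly(np.zeros_like(m),h,1)
    g=cv2.erode(f,np.ones((5,5)))&(l!=i)
    n,l2,S,c=cv2.connectedComponentsWithStats(g.astype(np.uint8))
    fo,cx,cy,E=k
    for j in range(1,n):
        if S[j,4]>30:
            dv=M.T@E[:3,:3]@np.array([(c[j][0]-cx)/fo,(c[j][1]-cy)/fo,1]);o=M.T@(E[:3,3]-s['eef_pos'])
            t=(co[2]+co[0]*127-o[2])/dv[2];print('hole px',c[j],S[j],'tool xyz',(o+dv*t).round(2))
E
python3 - <<'E'
from h import *
s,k,p,d,C=wshot('w12');print(s['time_s'],s['eef_pos'],s['ee_rot']);held(s,k,p,C)
E
```

```text
30.65 [ 420.84458808 -345.32685749  247.78915427] [-0.00167316  0.99738539  0.07223767 -0.00114456]
top plane: slopes [0.0004 0.0012] z at 0 25.08 n 25178
rect tool xy ((81.53453063964844, -0.7653465270996094), (73.08910369873047, 70.6212387084961), 0.048133302479982376) x max 118.09446492650854
```

The front hole is out of view when the plate is held. I relate it through the two dark screw dots, which appear both before the grip (w11) and while held (w12).

Run:
```python
from h import *
from scipy.spatial.transform import Rotation as R
f,cx,cy,_=K('wrist');s=ctrl.sense();E12=K('wrist')[3]
def M(q): return R.from_quat([q[1],q[2],q[3],q[0]]).as_matrix()
# camera in tool frame (fixed) from current reading
q=s['ee_rot'];Mt=M(q);Rc=Mt.T@E12[:3,:3];oc=Mt.T@(E12[:3,3]-s['eef_pos'])
def tp(u,v,z): d=Rc@np.array([(u-cx)/f,(v-cy)/f,1]);return (oc+d*(z-oc[2])/d[2])[:2]
def dots(p,box,th,inv=False):
    x0,y0,x1,y1=box;g=p[y0:y1,x0:x1].max(2).astype(int);w=np.clip(th-g,0,None);v,u=np.mgrid[y0:y1,x0:x1];return (u*w).sum()/w.sum(),(v*w).sum()/w.sum(),(w>0).sum()
p=cv2.imread('pics/w11.png');z=150.26-6.5
a=[dots(p,(279,116,294,131),105),dots(p,(335,116,350,131),105)]
print('w11 dots',a); A=[tp(u,v,z) for u,v,_ in a]
# holes: differ from plate blue tint (saturation lower)
sat=p[...,0].astype(int)-p[...,2]
def hole(box):
    x0,y0,x1,y1=box;m=(sat[y0:y1,x0:x1]<8);n,l,S,c=cv2.connectedComponentsWithStats(m.astype(np.uint8));i=1+S[1:,4].argmax();return c[i]+[x0,y0],S[i]
h1,h2=hole((300,22,328,52)),hole((303,298,328,318));print('holes',h1,h2)
H1,H2=tp(*h1[0],z),tp(*h2[0],z);print('holes tool',H1,H2,'sep',np.hypot(*(H1-H2)),'mid',(H1+H2)/2)
print('dots tool',A)
p2=cv2.imread('pics/w12.png')
# predicted dot pixels when held: tool xy relative to mid, z 25.1
mid=(H1+H2)/2
for X in A:
    r=np.array([*(X-mid),25.1]);c=Rc.T@(r-oc);print('pred px',c[0]/c[2]*f+cx,c[1]/c[2]*f+cy)
crop=p2[0:250,200:430];cv2.imwrite('pics/w12z.png',cv2.resize(crop,None,fx=2.3,fy=2.3))
np.savez('tool.npz',Rc=Rc,oc=oc,A=A,mid=mid,H1=H1,H2=H2);print(oc)
```

```text
w11 dots [(np.float64(286.125), np.float64(122.77182539682539), np.int64(55)), (np.float64(342.1415343915344), np.float64(122.54828042328042), np.int64(57))]
holes (array([313.75862069,  35.77298851]), array([  4,   3,  20,  22, 348], dtype=int32)) (array([314.83950617, 308.13580247]), array([  5,   4,  15,  13, 162], dtype=int32))
holes tool [127.03602658  -0.33244192] [-127.29976046    0.62839882] sep 254.33760198559972 mid [-0.13186694  0.14797845]
dots tool [array([ 59.75028008, -24.11795598]), array([59.89862392, 24.00835851])]
pred px 264.72632699824703 136.02030214992308
pred px 363.897924916822 135.6282199798481
[  74.18138837   -0.5768653  -124.67994685]
```

View pics/w12z.png

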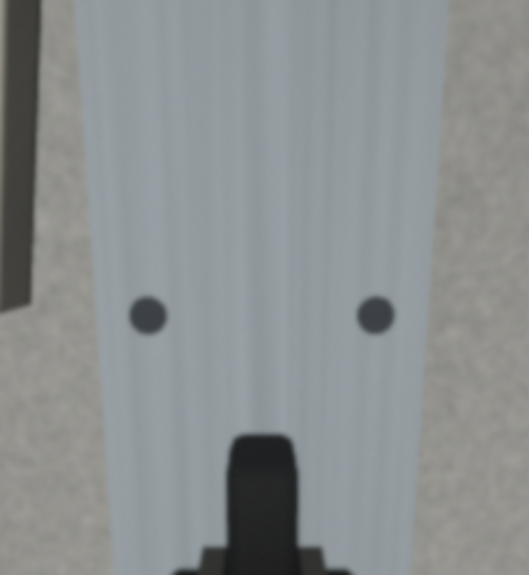

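The dots sit at pixels (264.3,137) and (363,137), within 1.3 px of the prediction, so the plate is held about 0.6 mm off along its length. I carry it over the seat.

apply_moves(targets=[[8,[186,293,5],[0,0,82.5]],[8,[186,293,5],[0,0,82.5]],[8,[186,293,5],[0,0,82.5]],[8,[186,293,5],[0,0,82.5]],[8,[186,293,5],[0,0,82.5]],[8,[186,293,5],[0,0,82.5]],[8,[186,293,5],[0,0,82.5]],[8,[186,293,5],[0,0,82.5]],[8,[186,293,5],[0,0,82.5]],[8,[186,293,5],[0,0,82.5]],[8,[186,293,5],[0,0,82.5]],[8,[186,293,5],[0,0,82.5]],[8,[186,293,5],[0,0,82.5]],[8,[186,293,5],[0,0,82.5]],[8,[186,293,5],[0,0,82.5]],[8,[186,293,5],[0,0,82.5]],[8,[186,293,5],[0,0,82.5]],[8,[186,293,5],[0,0,82.5]]])

```text
time_s: 32.5
eef_pos: [607.3, -52.8, 255.0]
ee_rot: [0.0, 0.702, 0.712, 0.0]
force: [-0.5, 0.5, -3.8]
grip_width: 0.147
grip_force: 59.7
```

Run:
```python
from h import *
s,k,p,d,C=wshot('w13');print(s['time_s'],s['eef_pos'],s['ee_rot'],s['force'],s['wrist_torque']);print('yaw',np.degrees(2*np.arctan2(s['ee_rot'][2],s['ee_rot'][1])));held(s,k,p,C)
g=255-p[100:170,230:400].max(2);m=(g>255-85).astype(np.uint8);n,l,S,c=cv2.connectedComponentsWithStats(m)
for i in range(1,n):
    if S[i,4]>60: print(S[i,4],c[i]+[230,100])
```

```text
32.5 [607.30367756 -52.83580479 255.01581383] [9.38659816e-06 7.02283641e-01 7.11897244e-01 2.35431705e-05] [-0.50776895  0.4658775  -3.75839792] [ 0.00542345  0.02415727 -0.00240397]
yaw 90.7789815131684
top plane: slopes [0.0017 0.0001] z at 0 24.97 n 25189
rect tool xy ((81.58126831054688, 0.160614013671875), (73.23252868652344, 70.56464385986328), 0.06760741025209427) x max 118.23257219687514
142 [263.88028169 136.88028169]
141 [362.91489362 136.70212766]
```

apply_moves(targets=[[8,[-0.5,0.2,-20],[0,0,0]],[8,[-0.5,0.2,-35],[0,0,0]],[8,[-0.5,0.2,-45],[0,0,0]],[8,[-0.5,0.2,-50],[0,0,0]],[8,[-0.5,0.2,-54],[0,0,0]],[8,[-0.5,0.2,-56],[0,0,0]],[8,[-0.5,0.2,-58],[0,0,0]],[8,[-0.5,0.2,-58],[0,0,0]],[8,[-0.5,0.2,-58],[0,0,0]]])

```text
time_s: 33.45
eef_pos: [606.9, -52.7, 197.3]
ee_rot: [0.0, 0.702, 0.712, 0.0]
force: [-0.0, 0.5, -3.3]
grip_width: 0.147
grip_force: 59.7
```

apply_moves(targets=[[8,[0,0,-4],[0,0,0]],[8,[0,0,-8],[0,0,0]],[8,[0,0,-11],[0,0,0]],[8,[0,0,-13],[0,0,0]],[8,[0,0,-14],[0,0,0]],[8,[0,0,-14],[0,0,0]],[8,[0,0,-14],[0,0,0]]])

```text
time_s: 34.15
eef_pos: [606.9, -52.6, 183.1]
ee_rot: [0.0, 0.702, 0.712, 0.0]
force: [-1.9, 0.2, -4.6]
grip_width: 0.145
grip_force: 59.7
```

apply_moves(targets=[[8,[0,0,-1],[0,0,0]],[8,[0,0,-2],[0,0,0]],[8,[0,0,-3],[0,0,0]],[8,[0,0,-3.5],[0,0,0]],[8,[0,0,-3.5],[0,0,0]],[8,[0,0,-3.5],[0,0,0]]])

```text
time_s: 34.75
eef_pos: [606.9, -52.7, 180.7]
ee_rot: [0.0, 0.702, 0.712, 0.0]
force: [-3.4, 0.6, 5.3]
grip_width: 0.143
grip_force: 61.0
```

The plate has made contact at the expected height. I release it, lift, and check.

apply_moves(targets=[[45,[0,0,0],[0,0,0]],[45,[0,0,0],[0,0,0]],[45,[0,0,0],[0,0,0]],[45,[0,0,0],[0,0,0]],[45,[0,0,0],[0,0,0]],[45,[0,0,40],[0,0,0]],[45,[0,0,80],[0,0,0]],[45,[-80,0,120],[0,0,-45]],[45,[-80,0,120],[0,0,-90]],[45,[-80,0,120],[0,0,-90]],[45,[-80,0,120],[0,0,-90]],[45,[-80,0,120],[0,0,-90]],[45,[-80,0,120],[0,0,-90]],[45,[-80,0,120],[0,0,-90]],[45,[-80,0,120],[0,0,-90]],[45,[-80,0,120],[0,0,-90]],[45,[-80,0,120],[0,0,-90]],[45,[-80,0,120],[0,0,-90]],[45,[-80,0,120],[0,0,-90]],[45,[-80,0,120],[0,0,-90]]])

```text
time_s: 36.75
eef_pos: [526.8, -52.6, 299.5]
ee_rot: [-0.0, 1.0, 0.008, 0.0]
force: [-0.1, 0.6, -0.8]
grip_width: 0.53
grip_force: 0.0
```

Run:
```python
from h import *
s,k,p,d,C=wshot('w14');print(s['time_s'],s['eef_pos'],s['ee_rot']);rects(C,148,166,1000);rects(C,86,100,150);pins(C,175,195)
H=C[...,2]
m=(H>148)&(H<162)&(np.abs(C[...,0]-606)<33)&(np.abs(C[...,1]+53)<140);m&=~((np.abs(np.abs(C[...,1]+53)-127)<10))&(np.abs(C[...,1]+53)>40);P=C[m];co=np.linalg.lstsq(np.c_[P[:,:2]-[606.4,-53.1],np.ones(len(P))],P[:,2],rcond=None)[0];print('plate top plane',co,len(P))
S,D=capture('side');cv2.imwrite('pics/side2.png',S)
cv2.imwrite('pics/m14.png',np.vstack([cv2.resize(p,(480,300)),cv2.resize(S[130:290,200:456],(480,300),interpolation=cv2.INTER_CUBIC)]))
```

```text
36.75 [526.80401772 -52.63791478 299.52183705] [-9.50994847e-06  9.99968648e-01  7.91845702e-03  3.76532772e-05]
[  136    51   362    89 28363] ((607.8627319335938, -52.87579345703125), (69.90594482421875, 293.61309814453125), 0.6822096109390259) 155.7
[373 183  15  40 394] ((493.6274719238281, -129.5541534423828), (11.147065162658691, 46.287662506103516), 86.33187866210938) 92.3
[  0 188  32  49 725] ((475.4856262207031, 294.3291931152344), (29.295961380004883, 57.245750427246094), 89.1217269897461) 94.4
[233 191  36  25 379] ((491.8345031738281, 20.2713680267334), (42.31680679321289, 10.9481201171875), 61.80400466918945) 92.2
blob [ 271   87   92   19 1710] [607.6 -52.8 181.3] top [607.6 -52.6 182.2] 553
blob [149  93  10   9  63] [605.3  72.5 177.9] top [605.3  73.2 179.7] 25
blob [476  94  10   9  61] [ 608.3 -179.1  178.1] top [ 608.4 -179.6  179.7] 24
plate top plane [-1.90988976e-04 -2.48548120e-04  1.55673984e+02] 15497
```

View pics/m14.png

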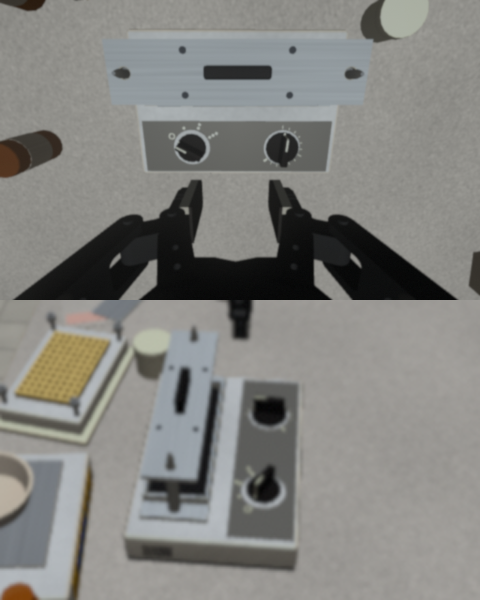

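The plate lies level (top plane 155.7, slopes near 0) with both pins through its holes. The selector fin is still at off. I grip it to set two dots.

apply_moves(targets=[[45,[-35.5,72.3,0],[0,0,60.3]],[45,[-35.5,72.3,0],[0,0,60.3]],[45,[-35.5,72.3,0],[0,0,60.3]],[45,[-35.5,72.3,0],[0,0,60.3]],[45,[-35.5,72.3,-50],[0,0,60.3]],[45,[-35.5,72.3,-100],[0,0,60.3]],[45,[-35.5,72.3,-140],[0,0,60.3]],[45,[-35.5,72.3,-140],[0,0,60.3]],[45,[-35.5,72.3,-140],[0,0,60.3]],[45,[-35.5,72.3,-140],[0,0,60.3]]])

```text
time_s: 37.85
eef_pos: [492.5, 19.4, 161.9]
ee_rot: [0.001, 0.862, 0.507, 0.002]
force: [-0.4, -0.0, 0.2]
grip_width: 0.525
grip_force: 0.0
```

Run:
```python
from h import *
s,k,p,d,C=wshot('w15');print(s['time_s'],s['eef_pos'],s['ee_rot'],s['joints'],np.degrees(2*np.arctan2(s['ee_rot'][2],s['ee_rot'][1])));rects(C,88,100,150)
```

```text
37.85 [492.5462052   19.43663537 161.9023897 ] [0.00139862 0.86188986 0.50709122 0.00155052] [-1.98733926e-01  3.32256852e-01  1.71718192e+00 -1.59984092e-05
  1.08797766e+00  3.08454141e-01] 60.94068821070031
[444 154  20  39 201] ((586.3267211914062, 2.9981613159179688), (25.869089126586914, 4.519271373748779), 84.8494873046875) 93.7
[302 187  17  60 922] ((490.71978759765625, 20.9429988861084), (42.47590637207031, 10.897421836853027), 62.551170349121094) 92.4
[473 221  16  36 189] ((586.3065795898438, -48.96100616455078), (23.1832275390625, 3.598161458969116), 77.94328308105469) 93.7
[500 281  14  33 185] ((587.126708984375, -103.60017395019531), (22.148542404174805, 3.095268487930298), 75.28317260742188) 93.3
[419 352  12  17 161] ((510.9474792480469, -130.4365997314453), (12.982041358947754, 9.591788291931152), 65.65882110595703) 92.4
```

apply_moves(targets=[[45,[0,0.4,-40],[0,0,0.5]],[45,[0,0.4,-68],[0,0,0.5]],[45,[0,0.4,-68],[0,0,0.5]],[45,[0,0.4,-68],[0,0,0.5]],[5,[0,0.4,-68],[0,0,0.5]],[5,[0,0.4,-68],[0,0,0.5]],[5,[0,0.4,-68],[0,0,0.5]],[5,[0,0.4,-68],[0,0,0.5]],[5,[0,0.4,-68],[0,0,0.5]]], squeeze=30)

```text
time_s: 38.8
eef_pos: [491.0, 20.6, 93.0]
ee_rot: [-0.0, 0.859, 0.512, -0.0]
force: [-7.0, 3.1, 12.5]
grip_width: 0.12
grip_force: 32.9
```

apply_moves(targets=[[5,[0,0,0],[0,0,-8]],[5,[0,0,0],[0,0,-16]],[5,[0,0,0],[0,0,-24]],[5,[0,0,0],[0,0,-32]],[5,[0,0,0],[0,0,-40]],[5,[0,0,0],[0,0,-48]],[5,[0,0,0],[0,0,-56]],[5,[0,0,0],[0,0,-64]],[5,[0,0,0],[0,0,-72]],[5,[0,0,0],[0,0,-80.5]],[5,[0,0,0],[0,0,-80.5]],[5,[0,0,0],[0,0,-80.5]],[45,[0,0,0],[0,0,-80.5]],[45,[0,0,0],[0,0,-80.5]],[45,[0,0,0],[0,0,-80.5]],[45,[0,0,0],[0,0,-80.5]],[45,[0,0,40],[0,0,-80.5]],[45,[0,0,80],[0,0,-80.5]],[45,[0,0,110],[0,0,-80.5]],[45,[0,0,110],[0,0,-80.5]]])

```text
time_s: 40.8
eef_pos: [492.9, 19.9, 205.3]
ee_rot: [0.0, 0.986, -0.164, 0.004]
force: [-0.2, -0.7, -0.5]
grip_width: 0.524
grip_force: 0.0
```

Run:
```python
from h import *
s,k,p,d,C=wshot('w16');print(s['time_s'],s['eef_pos'],s['ee_rot'],s['joints'],np.degrees(2*np.arctan2(s['ee_rot'][2],s['ee_rot'][1])));rects(C,88,100,300)
```

```text
40.8 [492.8619203   19.89462307 205.30729863] [ 7.34616894e-05  9.86418968e-01 -1.64206088e-01  3.73831210e-03] [-1.97722560e-01  2.80728248e-01  1.66291786e+00  1.05656962e-04
  1.19046911e+00  1.70294348e+00] -18.9023685391512
[485 110  22  60 966] ((493.26519775390625, -129.5918426513672), (11.99276351928711, 46.33849334716797), 86.26179504394531) 92.3
[309 176  13  50 633] ((491.6448974609375, 19.900663375854492), (10.109188079833984, 41.7652473449707), 70.8128890991211) 92.4
[   0  285   61   57 1159] ((477.13958740234375, 295.71612548828125), (56.54338073730469, 31.974166870117188), 4.779484748840332) 95.1
```

The selector fin lies at -19.2°, which is two dots. Next is the timer, with one long grip that starts with the tool turned half round.

apply_moves(targets=[[45,[2,-150,0],[0,0,8]],[45,[2,-150,0],[0,0,16]],[45,[2,-150,0],[0,0,24]],[45,[2,-150,0],[0,0,32]],[45,[2,-150,0],[0,0,40]],[45,[2,-150,0],[0,0,48]],[45,[2,-150,0],[0,0,56]],[45,[2,-150,0],[0,0,64]],[45,[2,-150,0],[0,0,72]],[45,[2,-150,0],[0,0,80]],[45,[2,-150,0],[0,0,88]],[45,[2,-150,0],[0,0,96]],[45,[2,-150,0],[0,0,100]]])

```text
time_s: 42.15
eef_pos: [492.8, -129.7, 199.9]
ee_rot: [-0.001, 0.758, 0.652, -0.0]
force: [0.1, 0.1, 0.5]
grip_width: 0.529
grip_force: 0.0
```

apply_moves(targets=[[45,[0,0,-5],[0,0,8]],[45,[0,0,-10],[0,0,16]],[45,[0,0,-15],[0,0,24]],[45,[0,0,-20],[0,0,32]],[45,[0,0,-25],[0,0,40]],[45,[0,0,-30],[0,0,48]],[45,[0,0,-35],[0,0,56]],[45,[0,0,-40],[0,0,64]],[45,[0,0,-40],[0,0,72]],[45,[0,0,-40],[0,0,80]],[45,[0,0,-40],[0,0,88]],[45,[0,0,-40],[0,0,95]],[45,[0,0,-40],[0,0,95]],[45,[0,0,-40],[0,0,95]]])

```text
time_s: 43.55
eef_pos: [493.0, -129.7, 160.6]
ee_rot: [-0.001, 0.036, 0.999, 0.0]
force: [-0.7, -0.4, -0.1]
grip_width: 0.527
grip_force: 0.0
```

Run:
```python
from h import *
s,k,p,d,C=wshot('w17');print(s['time_s'],s['eef_pos'],s['ee_rot'],s['joints'],np.degrees(2*np.arctan2(s['ee_rot'][2],s['ee_rot'][1])));rects(C,88,100,300)
```

```text
43.55 [ 492.95281012 -129.73784962  160.60297213] [-7.42258298e-04  3.58039400e-02  9.99358485e-01  3.82338060e-04] [-4.87551267e-01  3.70565848e-01  1.66552314e+00  4.46455570e-05
  1.10717308e+00 -1.98674438e+00] 175.896292172816
[ 513  167   45   62 1213] ((490.3337707519531, 19.328815460205078), (12.02913761138916, 42.52708435058594), 71.0091323852539) 92.4
[ 304  183   17   66 1042] ((492.035888671875, -130.10296630859375), (10.782926559448242, 46.55126190185547), 86.19139862060547) 92.6
[570 323  32  25 377] ((600.506103515625, 69.30902862548828), (8.6773042678833, 16.423419952392578), 43.76223373413086) 94.2
[318 325  52  22 543] ((590.782958984375, -114.72624206542969), (13.33601188659668, 41.55165100097656), 12.603532791137695) 93.8
```

apply_moves(targets=[[45,[0,0,-40],[0,0,0]],[45,[0,0,-67],[0,0,0]],[45,[0,0,-67],[0,0,0]],[45,[0,0,-67],[0,0,0]],[5,[0,0,-67],[0,0,0]],[5,[0,0,-67],[0,0,0]],[5,[0,0,-67],[0,0,0]],[5,[0,0,-67],[0,0,0]],[5,[0,0,-67],[0,0,0]]], squeeze=40)

```text
time_s: 44.5
eef_pos: [493.8, -130.5, 95.8]
ee_rot: [0.001, 0.034, 0.999, -0.001]
force: [-2.0, -0.5, 6.7]
grip_width: 0.113
grip_force: 42.3
```

apply_moves(targets=[[5,[0,0,0.5],[0,0,-8]],[5,[0,0,0.5],[0,0,-16]],[5,[0,0,0.5],[0,0,-24]],[5,[0,0,0.5],[0,0,-32]],[5,[0,0,0.5],[0,0,-40]],[5,[0,0,0.5],[0,0,-48]],[5,[0,0,0.5],[0,0,-56]],[5,[0,0,0.5],[0,0,-64]],[5,[0,0,0.5],[0,0,-72]],[5,[0,0,0.5],[0,0,-80]],[5,[0,0,0.5],[0,0,-88]],[5,[0,0,0.5],[0,0,-96]],[5,[0,0,0.5],[0,0,-104]],[5,[0,0,0.5],[0,0,-112]],[5,[0,0,0.5],[0,0,-112]]])

```text
time_s: 46.0
eef_pos: [491.7, -131.7, 95.8]
ee_rot: [0.0, 0.848, 0.529, -0.003]
force: [-15.3, -11.1, 8.4]
grip_width: 0.114
grip_force: 42.6
```

apply_moves(targets=[[5,[0,0,0],[0,0,-8]],[5,[0,0,0],[0,0,-16]],[5,[0,0,0],[0,0,-24]],[5,[0,0,0],[0,0,-32]],[5,[0,0,0],[0,0,-40]],[5,[0,0,0],[0,0,-48]],[5,[0,0,0],[0,0,-56]],[5,[0,0,0],[0,0,-64]],[5,[0,0,0],[0,0,-72]],[5,[0,0,0],[0,0,-80]],[5,[0,0,0],[0,0,-88]],[5,[0,0,0],[0,0,-96]],[5,[0,0,0],[0,0,-104]],[5,[0,0,0],[0,0,-109]],[5,[0,0,0],[0,0,-112]],[5,[0,0,0],[0,0,-112]]])

```text
time_s: 47.6
eef_pos: [491.3, -129.2, 95.8]
ee_rot: [0.0, 0.914, -0.407, -0.003]
force: [-15.1, 3.7, 14.4]
grip_width: 0.117
grip_force: 43.4
```

Run:
```python
from h import *
s=ctrl.sense();print(s['time_s'],s['eef_pos'],s['force'],s['wrist_torque'],s['joints'],np.degrees(2*np.arctan2(s['ee_rot'][2],s['ee_rot'][1])),s['grip_width'],s['grip_force'])
```

```text
47.6 [ 491.29994938 -129.19496965   95.7641003 ] [-15.14705106   3.72813554  14.41089512] [ 0.56350244  2.58242976 -0.062568  ] [-4.87599822e-01  4.59609863e-01  1.72982619e+00 -1.34981178e-03
  9.57804727e-01  1.92125063e+00] -47.972291502250734 0.11653559777184533 43.44063699245453
```

apply_moves(targets=[[5,[0,0,0],[0,0,-2]],[5,[0,0,0],[0,0,-4]],[5,[0,0,0],[0,0,-6]],[5,[0,0,0],[0,0,-6]],[5,[0,0,0],[0,0,-6]]])

```text
time_s: 48.1
eef_pos: [491.3, -129.2, 95.8]
ee_rot: [0.001, 0.892, -0.451, -0.003]
force: [-14.5, 3.7, 15.1]
grip_width: 0.117
grip_force: 66.8
```

Run:
```python
from h import *
s=ctrl.sense();print(s['time_s'],s['eef_pos'],s['force'],s['wrist_torque'],np.degrees(2*np.arctan2(s['ee_rot'][2],s['ee_rot'][1])),s['grip_width'],s['grip_force'])
```

```text
48.1 [ 491.34160614 -129.20173214   95.7900879 ] [-14.49760111   3.7021148   15.10892017] [0.59828375 2.47872555 1.43609602] -53.67835716615751 0.11694029830817314 66.75064701586962
```

apply_moves(targets=[[45,[0,0,0],[0,0,4]],[45,[0,0,0],[0,0,4]],[45,[0,0,0],[0,0,4]],[45,[0,0,0],[0,0,4]],[45,[0,0,0],[0,0,4]],[45,[0,0,40],[0,0,4]],[45,[0,0,80],[0,0,4]],[45,[0,0,120],[0,0,4]],[45,[-80,76,200],[0,0,50]],[45,[-80,76,200],[0,0,50]],[45,[-80,76,200],[0,0,50]],[45,[-80,76,200],[0,0,50]],[45,[-80,76,200],[0,0,50]],[45,[-80,76,200],[0,0,50]],[45,[-80,76,200],[0,0,50]],[45,[-80,76,200],[0,0,50]],[45,[-80,76,200],[0,0,50]]])

```text
time_s: 49.8
eef_pos: [413.3, -54.0, 294.9]
ee_rot: [-0.0, 0.999, -0.035, -0.0]
force: [0.8, -0.1, -0.7]
grip_width: 0.53
grip_force: 0.0
```

Run:
```python
from h import *
s,k,p,d,C=wshot('w18');print(s['time_s'],s['eef_pos'],s['ee_rot']);rects(C,88,100,150);rects(C,148,166,1000);pins(C,175,195)
t,D=capture('top');kt=K('top');cv2.imwrite('pics/top9.png',t)
a=cv2.resize(p[60:260,100:520],(756,360),interpolation=cv2.INTER_CUBIC);b=cv2.resize(t[140:300,150:450],(450,240));cv2.imwrite('pics/m18.png',np.vstack([a,np.hstack([b,np.zeros((240,306,3),np.uint8)])]))
```

```text
49.8 [413.29901706 -53.95888005 294.93899532] [-3.96043013e-05  9.99391756e-01 -3.48727751e-02 -7.65483765e-05]
[363  74  40  40 531] ((492.95208740234375, -129.54684448242188), (11.23084831237793, 46.096221923828125), 41.064971923828125) 92.4
[230  86  18  42 468] ((491.35455322265625, 19.889095306396484), (11.298858642578125, 42.285884857177734), 70.86219024658203) 92.5
```

View pics/m18.png

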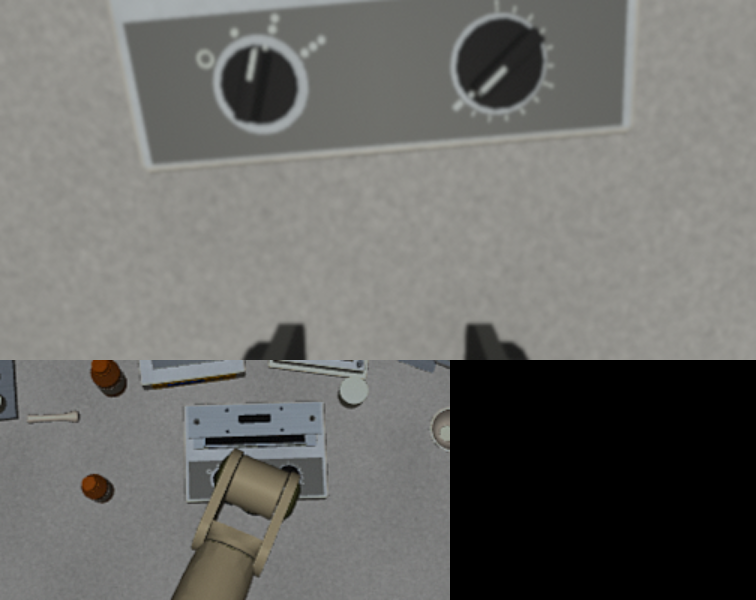

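The timer points at the broad tick (stop), the selector is at two dots, and the stock bottles, tub, pestle and mortar have not moved. I do a last plate check from the top depth, then hand in.

Run:
```python
from h import *
t,D=capture('top');k=K('top');C=cloud(k,D);H=C[...,2]
m=(H>146)&(H<166)&(np.abs(C[...,0]-602)<28)&(np.abs(C[...,1]+57)<140)&(np.abs(C[...,1]+57)>45);P=C[m]
A=np.c_[P[:,:2]-[602,-57],np.ones(len(P))];co=np.linalg.lstsq(A,P[:,2],rcond=None)[0];print(co,len(P))
s=ctrl.sense();print(s['time_s'],s['force'])
if len(P)>300 and abs(co[2]-155)<5 and abs(co[:2]).max()<0.02: print(ctrl.finish_job())
```

```text
[-3.79250883e-04  1.36796249e-03  1.54934117e+02] 901
49.95 [-0.16502678 -0.41885151 -0.44272725]
the job is handed in; nothing more can be done
None
```

The job is done and handed in at 50 s: I switched the selector off, stood the three amber bottles in the tray, seated the plate flush on both collars, set the selector to two dots, and wound the timer to its stop.

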